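# Empty the consumables tray into the hooded waste box

## Robot

A 6-joint arm with a two-finger parallel gripper is mounted at the origin on a cart in front of the work surface, level with it; the furniture and walls round the work are solid. World frame = base frame: x ahead of the robot, y to its left, z up, the work surface at z = 0. Lengths are in m, angles in rad, forces in N, time in s.
With the tool pointing down it reaches from about 0.425 to 0.95 m from the base axis. Payload 3.5 kg.
Tool frame: the origin (TCP) lies on the centre line of the jaws, within the pads' length; the fingertips stand 14 mm ahead of it and the grasp point (between the pads) lies 5 mm behind it (ctrl.finger_overhang is the distance from the TCP to the fingertips, in m); z points along the fingers, y is the line along which they close (so a half turn about z gives the same grasp; the last joint's range is limited). The gripper opens to 85 mm and grips with 20 to 120 N. Pads are 22 mm wide; open, the fingers measure 114 mm over their backs; the gripper's body (76 mm by 85 mm) begins 54 mm behind the grasp point. The pads swing forward as they close: fully open they stand 13 mm farther back than shut.
Start: joints at [-1.429, 0.286, 1.577, -0, 1.279, -0.15], TCP at [0.194, -0.646, 0.208] pointing down, gripper open.
Joint ranges: [-2.77, 2.77], [-0.9, 2.22], [0.21, 2.48], [-1.53, 4.67], [0.24, 2.81], [-2.84, 2.84]. Speed limits (rad/s): [2.79, 2.79, 3.14, 3.14, 3.14, 3.14].

## Interface

Orientations are given as a unit quaternion [x, y, z, w].
In Python, from plant import ctrl gives the robot as it stands.
- The arm moves only by the tool send_rows, never from a script. Its argument "moves" is text: rows parted by semicolons, each of 7 numbers parted by spaces: the turn, a rotation vector about the tool's x, y, z in units of 360 degrees (1.0 is 360 degrees), then the shift along the tool's x, y, z in units of 20 cm (1.0 is 20 cm), then the gripper's target within -1 to 1 (fully open at 1, half-way at 0, shut at -1). A call has 1 to 12 rows; each row is the pose to reach, as a shift and turn from the pose commanded when the call began, along the tool's axes at that moment, turning the shorter way round; what a row does not reach only later rows make up. A row lasts 1/8 s, in which the tool goes at most 62.5 mm and 10.7 degrees, less where a joint would pass 70% of its speed; a pose out of reach is approached as far as the arm can. A call with a number of a shift or a turn outside -1 to 1 is refused whole. A call with a gripper value outside its range is refused whole. The fingers move at their own pace and stop on an object; "newtons" is the grip in N (left out, the last holds). Time passes only in rows, so rows that repeat a pose let the fingers close. It gives the time, the measured TCP pose, the force, the opening and the grip force at its end, in the units of the state.
- ctrl.get_state(): the state, without advancing time (a new reading comes with each control period).
- ctrl.read_camera(name): name is "scene" or "top"; returns a dict with "image" (400x640x3 uint8, red, green, blue), "fovy" (degrees; the focal length in pixels is half the picture's height over the tangent of half this angle, whatever the lens; pixels are square), "cx", "cy" (the principal point, pixels), "distortion" ([k1, k2, p1, p2, k3] as OpenCV has them; the pictures are not rectified), "extrinsics" (4x4, takes a point from camera to world coordinates). Camera axes: x right, y up, looking along -z (the intrinsics and any distortion apply to the point x, -y, -z); pixel columns grow to the right and rows downward; lengths in m; the calibration is good to about 2 mm. A picture is of the moment at which its call begins. There is no depth.
- ctrl.sign_off(): hands the job in; it is judged then, once.
The state is a dict: "time": time; "qpos": joint angles; "dq": joint speeds; "joint_efforts": joint torques, N m; "eef_pos": TCP position; "tcp_rot": TCP orientation; "contact_force": force on the tool from outside, world axes, zero at the start; "wrist_torque": the same for the moment, N m; "opening": opening from 0.0 (shut) to 1.0 (fully open); "finger_force": force on a finger pad.
Only numpy, scipy, OpenCV 4.12 (cv2) and the standard library are available. Lean on these libraries where they do the work, as an engineer would, in place of code of your own. Each camera call takes 0.05 s, during which the arm holds its last target. There are 200 camera calls.

## Task

Turn the black feed knob to wind the waste box all the way out from under its hood (move it by the knob only, do not push the box). Put all the empty tins lying on the bench onto the steel tray with the jars, lift the loaded tray and tip it over the box so that everything slides in; whatever misses must go into the box too. Then lay the tray back flat in the middle of its mat and wind the box fully home under the hood, leaving the timer and the amber bottle where they are.

Things in the scene. Friction and masses are not known exactly. Their poses are not given: they have to be found in the camera images.
- waste_box: Open grey plastic box on the carriage: 166 mm along its x, 126 mm along its y, 64 mm high, walls and floor 4 mm, no lid; origin at the centre of its underside, which stays 33 mm above the bench (rim at 97 mm). The carriage takes it along its own -y out of the hood and +y home. Its -x side faces the knob and the robot.
- traverse: Traverse unit fixed to the bench: aluminium base 190 mm along x, 334 mm along y, origin at the centre of its underside, axes parallel to the box's. Its white sheet-metal hood stands over its +y end, roof 111 mm above the bench; the roof's edge is at y = +17 mm and with the box fully out lies 72 mm beyond the box's centre. The hood is open towards -y and -x.
- carriage (a joint): Travel of the carriage with box and knob, in m: 0 = fully home under the hood, 0.14 = fully out (end stop), along the box's -y. Rack-driven by the knob: 40 mm of travel per radian of the knob. A few newtons of friction; it stays where it is left.
- feed_knob (a joint): Angle of the feed knob in rad, 0 = home, 3.5 = fully out; grows clockwise seen from above. Friction torque about 0.25 N m with the carriage; stays where it is left.
- feed_knob_grip (a point): Grip point of the upright black feed knob: on its axis, 144 mm above the bench, 117 mm from the box's centre towards its -x. Its grip bar is 14 mm thick, 49 mm long, 32 mm high (top 7 mm above this point), on a 52 mm disc; the bar lies along this point's x, so fingers close along its y. Turning by a rad, the knob itself shifts 40 x a mm along the box's -y (clockwise) or +y.
- tray_grip (a point): Upright black grip plate behind the steel tray: 50 mm wide along the tray's x, 8 mm thick along its y, from 19 to 79 mm above the tray's underside. This point is in its middle, 55 mm above the underside, 119 mm behind the tray's centre. Fingers close along the tray's y. Axes are the tray's: y to the open front, z up.
- tray_floor (a point): Centre of the tray's floor, on its upper side, 3 mm above the underside. Polished steel tray, 136 mm along x, 170 mm along y, 3 mm thick, walls up to 22 mm above the underside at both sides and the rear (-y); the front (+y) is open, with no lip. 180 g. Loose pieces begin to slide at 18 to 26 degrees of tilt.
- tray_lip (a point): Middle of the tray's open front edge, on the floor's upper side, 85 mm in front of tray_floor along the tray's y.
- mat_spot (a point): Point on the tray's black rubber mat (170 mm along x, 250 mm along y, 2 mm thick, fixed) above which the tray's floor centre lies when the tray is in the middle of the mat; 2 mm above the bench. Axes are the mat's; the tray starts with its y about along the mat's.
- tin_1_c (a point): Empty flat round metal tin, 55 mm across, 18 mm high over its lid (14 mm at the edge that is gripped), 40 g; this point is at its centre, 7 mm above its underside; z is its axis. Starts lying flat on the bench. 2 to 4 such tins are present; an absent one reads None.
- tin_2_c (a point): Empty flat round metal tin, 55 mm across, 18 mm high over its lid (14 mm at the edge that is gripped), 40 g; this point is at its centre, 7 mm above its underside; z is its axis. Starts lying flat on the bench. 2 to 4 such tins are present; an absent one reads None.
- tin_3_c (a point): Empty flat round metal tin, 55 mm across, 18 mm high over its lid (14 mm at the edge that is gripped), 40 g; this point is at its centre, 7 mm above its underside; z is its axis. Starts lying flat on the bench. 2 to 4 such tins are present; an absent one reads None.
- tin_4_c (a point): Empty flat round metal tin, 55 mm across, 18 mm high over its lid (14 mm at the edge that is gripped), 40 g; this point is at its centre, 7 mm above its underside; z is its axis. Starts lying flat on the bench. 2 to 4 such tins are present; an absent one reads None.
- jar_1_c (a point): Empty septa jar, round, 39 mm across its green lid (37 mm across the body), 47 mm high, 50 g; this point is at its centre, 23.5 mm above its underside; z is its axis, up while it stands. Starts standing on the tray near the tray's open front.
- jar_2_c (a point): Empty septa jar, round, 39 mm across its green lid (37 mm across the body), 47 mm high, 50 g; this point is at its centre, 23.5 mm above its underside; z is its axis, up while it stands. Starts standing on the tray near the tray's open front.
- timer: White bench timer, 62 x 70 x 19 mm, bystander; origin at the centre of its underside.
- bottle: Amber reagent bottle, 66 mm across, 132 mm high, bystander; origin at the centre of its underside.
There are look-alikes about, which are no part of the job. What is shaped like the part that bears jar_2_c but brown or white is not meant.

How it is judged:
By the outcome, as a careful person would: the job done as asked, in the order asked, and still so for the second after the job is handed in, with the robot touching nothing.
Of tin_1, tin_2, tin_3, tin_4 only 2 to 4 are there at a start; the rules pass over those that are not, and their reading is None.
At some moment in a run one of tin_1, tin_2, tin_3, tin_4 may be knocked a few centimetres aside while the robot is not near it.
It also fails if it takes over 210 s, if anything falls off the work surface, if the arm or the gripper's body presses on something with over 40 N, if the wrist force passes 120 N, or if a joint passes its speed limit or range.

## Working session

There is one attempt and no reset: what is moved stays moved. The work goes in short steps, Python scripts to look and compute and a tool call to move; the robot and the scene stay as the last step left them, time stands still between calls to the robot, and variables do not carry over. Pictures are saved under pics/ and viewed, at most 14 in all, crops included, and the job is handed in when it is done.

Besides the shell and the picture viewer there is one more tool, called after ">>>" as name(argument=value, ...) on one line, values as JSON. send_rows: Moves the arm, as the interface text tells. Its arguments: {"type":"object","properties":{"moves":{"type":"string"},"newtons":{"type":"number"}},"required":["moves"]}

```bash
mkdir -p pics; ls
cat > h.py <<'E'
import numpy as np, cv2
from plant import ctrl
from scipy.spatial.transform import Rotation as R
def look(n,name=None):
    d=ctrl.read_camera(n)
    if name: cv2.imwrite('pics/'+name+'.png',d['image'][:,:,::-1])
    return d
def K(d):
    h=d['image'].shape[0]; f=h/2/np.tan(np.radians(d['fovy'])/2)
    return np.array([[f,0,d['cx']],[0,f,d['cy']],[0,0,1.]])
def ray(d,px):
    p=cv2.undistortPoints(np.array(px,float).reshape(-1,1,2),K(d),np.array(d['distortion'],float)).reshape(-1,2)
    v=np.c_[p[:,0],-p[:,1],-np.ones(len(p))]
    E=np.array(d['extrinsics']); return E[:3,3],v@E[:3,:3].T
def onz(d,px,z):
    o,v=ray(d,px); return o+v*((z-o[2])/v[:,2])[:,None]
def proj(d,P):
    E=np.linalg.inv(np.array(d['extrinsics'])); p=np.atleast_2d(P)@E[:3,:3].T+E[:3,3]
    p=p*[1,-1,-1]
    return cv2.projectPoints(p,np.zeros(3),np.zeros(3),K(d),np.array(d['distortion'],float))[0].reshape(-1,2)
E
python3 - <<'E'
from h import *
for n in('scene','top'):
    d=look(n,n+'0'); print(n,d['fovy'],d['cx'],d['cy'],d['distortion'],np.round(d['extrinsics'],3).tolist())
s=ctrl.get_state();print(s)
E
```

```text
pics
scene 51.356753428687 321.4228974053362 196.23087923019145 [-0.04264733  0.          0.          0.          0.        ] [[-0.891, 0.299, -0.342, 0.13], [-0.454, -0.574, 0.682, 0.755], [0.008, 0.763, 0.647, 0.829], [0.0, 0.0, 0.0, 1.0]]
top 47.584286679671884 325.5166794688429 198.11005895804746 [-0.11330877  0.          0.          0.          0.        ] [[-0.022, 0.985, -0.172, 0.251], [-1.0, -0.021, 0.007, 0.003], [0.004, 0.172, 0.985, 1.507], [0.0, 0.0, 0.0, 1.0]]
{'time': 0.1, 'qpos': array([-1.42901809e+00,  2.87135624e-01,  1.57801804e+00, -4.72897677e-06,
        1.27860233e+00, -1.50014823e-01]), 'dq': array([-9.30463671e-04, -1.15349640e-03, -2.35974357e-03,  7.59662184e-06,
       -1.88444185e-04, -3.14018794e-04]), 'joint_efforts': array([ 5.44045379e-04, -4.07299554e+01, -2.93697506e+01, -1.34118841e-04,
        3.45938519e-03,  1.45521722e-05]), 'eef_pos': array([ 0.19410355, -0.64582305,  0.20695331]), 'tcp_rot': array([ 9.89375288e-01,  1.45380086e-01,  2.19110933e-06, -1.08166999e-03]), 'contact_force': array([ 0.38378035, -0.3546367 , -0.03636703]), 'wrist_torque': array([0.00171588, 0.0062317 , 0.01102777]), 'finger_force': 0.0, 'opening': 0.9948681442352048}
```

View pics/top0.png

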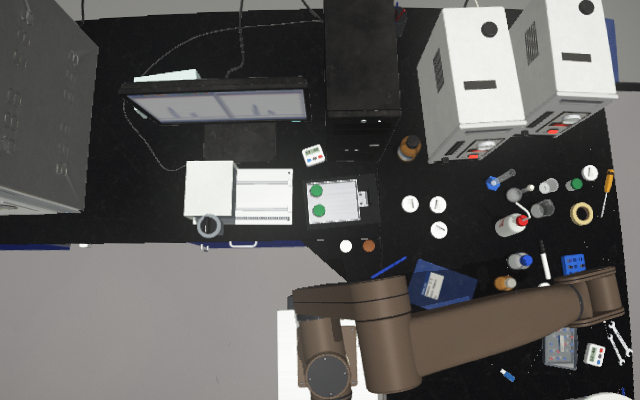

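View pics/scene0.png

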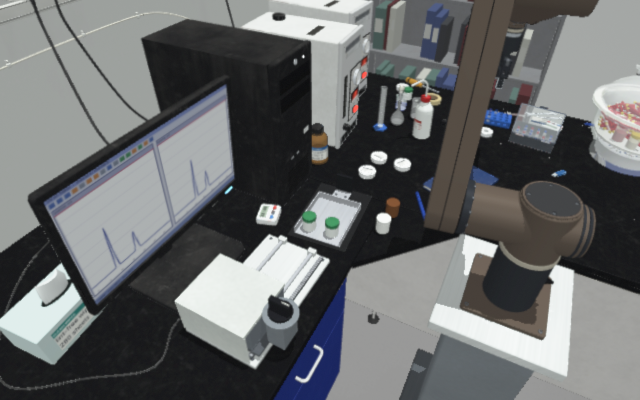

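Run:
```python
import cv2
t=cv2.imread('pics/top0.png');
cv2.imwrite('pics/c1.png',cv2.resize(t[140:270,170:460],None,fx=2.75,fy=2.75,interpolation=cv2.INTER_CUBIC))
s=cv2.imread('pics/scene0.png')
a=cv2.resize(s[90:370,170:550],None,fx=2.1,fy=2.1,interpolation=cv2.INTER_CUBIC)
cv2.imwrite('pics/c2.png',a)
```

```text
(no output)
```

View pics/c1.png

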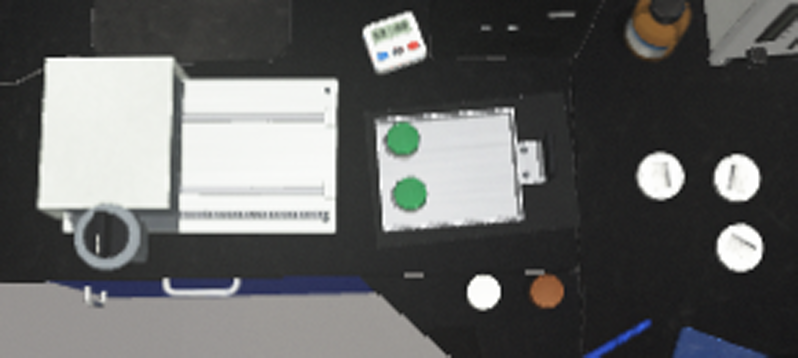

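View pics/c2.png

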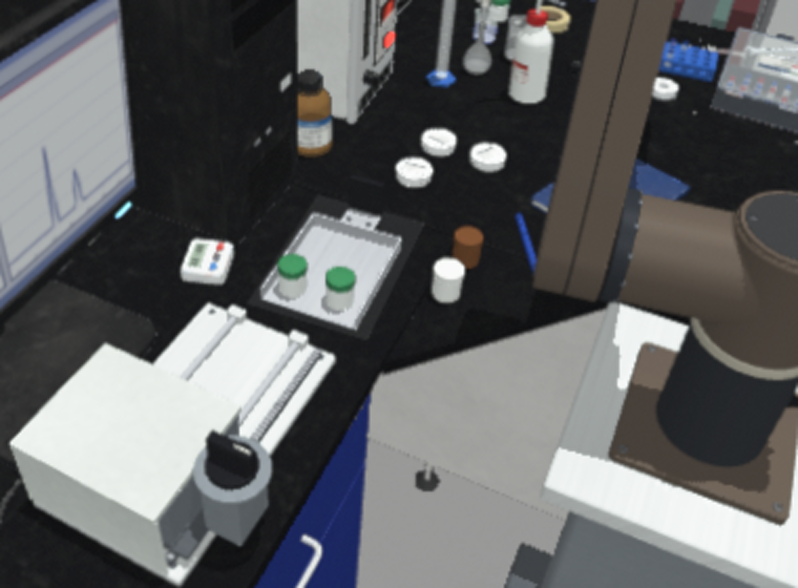

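```bash
cat >> h.py <<'E'
def blobs(m,amin=20):
    n,l,s,c=cv2.connectedComponentsWithStats(m.astype(np.uint8),connectivity=4)
    return [(c[i],s[i],(l==i)) for i in range(1,n) if s[i,4]>=amin]
def white(im):
    i=im.astype(int); return (i.min(2)>165)&(i.max(2)-i.min(2)<30)
def green(im):
    h=cv2.cvtColor(im,cv2.COLOR_RGB2HSV); return (h[...,0]>55)&(h[...,0]<90)&(h[...,1]>110)&(h[...,2]>50)
E
python3 - <<'E'
from h import *
for n in('top','scene'):
    d=look(n); im=d['image']
    for c,s,l in blobs(white(im)):
        if s[4]<600: print(n,'white',c.round(1),s[2:],onz(d,c,.017)[0].round(4))
    for c,s,l in blobs(green(im)): print(n,'green',c.round(1),s[2:],onz(d,c,.049)[0].round(4))
d=look('top'); im=d['image']
# tray corners / bar line: print top rays for crop pts
def cp(x,y): return (170+x/2.75-.3,140+y/2.75-.3)
for nm,p,z in [('trayFL',(376,120),.024),('trayFR',(384,230),.024),('trayRL',(514,108),.024),('trayRR',(523,219),.024),
  ('ringc',(107,236),.119),('line',(98,240),.151),
  ('mat1',(368,110),.002),('mat2',(378,246),.002),('mat3',(564,94),.002),('mat4',(578,231),.002),
  ('baseTR',(338,80),.02),('baseBR',(337,232),.02),('roofTL',(45,57),.111),('roofTR',(173,57),.111),('roofBR',(180,213),.111),('roofBL',(38,207),.111)]:
    print(nm,onz(d,cp(*p),z)[0].round(4))
sc=look('scene')
a=[(170+x/2.1,90+y/2.1) for x,y in((210,437),(258,460))]
print('bar ends',onz(sc,a,.151).round(4))
E
```

```text
top white [169.  76.] [ 63  13 461] [0.9671 0.5422 0.017 ]
top white [572.5 116.4] [15  4 49] [ 0.7908 -0.9044  0.017 ]
top white [568.3 121.9] [11  3 27] [ 0.7699 -0.885   0.017 ]
top white [486.3 144.7] [ 16   9 101] [ 0.6873 -0.5698  0.017 ]
top white [313.2 155. ] [ 23  21 265] [0.6609 0.0302 0.017 ]
top white [590.  172.3] [ 15  15 171] [ 0.5838 -0.9432  0.017 ]
top white [544.2 187.5] [11 11 87] [ 0.5322 -0.7638  0.017 ]
top white [361.3 198.8] [ 11  18 111] [ 0.5064 -0.1278  0.017 ]
top white [409.8 203.5] [ 17  16 218] [ 0.487  -0.2895  0.017 ]
top white [437.6 204.3] [ 16  17 211] [ 0.4821 -0.3839  0.017 ]
top white [523.6 209.1] [15 16 41] [ 0.4589 -0.6816  0.017 ]
top white [514.2 225.9] [ 17  16 118] [ 0.4027 -0.6427  0.017 ]
top white [438.6 229.7] [ 16  17 217] [ 0.3967 -0.3817  0.017 ]
top white [345.4 245.6] [ 12  13 117] [ 0.3519 -0.0701  0.017 ]
top white [243.5 245. ] [28  7 64] [0.3606 0.2648 0.017 ]
top white [ 82.9 245.3] [ 9  4 31] [0.3671 0.8174 0.017 ]
top white [545.5 265.7] [ 10  26 109] [ 0.2651 -0.7419  0.017 ]
top white [435.  284.2] [ 15  25 215] [ 0.21
[... 2690 characters left out ...]
] [ 14  11 113] [0.5357 0.0253 0.049 ]
scene green [331.6 222.5] [ 13  10 109] [0.4688 0.0183 0.049 ]
scene green [ 79.1 308.3] [11 11 37] [0.845  0.5247 0.049 ]
trayFL [0.5617 0.0543 0.024 ]
trayFR [0.4272 0.0468 0.024 ]
trayRL [ 0.573  -0.1138  0.024 ]
trayRR [ 0.4368 -0.12    0.024 ]
ringc [0.4154 0.3563 0.119 ]
line [0.4074 0.3581 0.151 ]
mat1 [0.5791 0.0648 0.002 ]
mat2 [0.4105 0.055  0.002 ]
mat3 [ 0.5942 -0.1782  0.002 ]
mat4 [ 0.4233 -0.1883  0.002 ]
baseTR [0.6136 0.1003 0.02  ]
baseBR [0.4265 0.1033 0.02  ]
roofTL [0.6273 0.4366 0.111 ]
roofTR [0.6233 0.2856 0.111 ]
roofBR [0.441  0.2751 0.111 ]
roofBL [0.451  0.4389 0.111 ]
bar ends [[0.4381 0.3621 0.151 ]
 [0.3857 0.3634 0.151 ]]
```

```bash
cat >> h.py <<'E'
def tri(d1,p1,d2,p2):
    o1,v1=ray(d1,[p1]);o2,v2=ray(d2,[p2]);v1=v1[0];v2=v2[0]
    s=np.linalg.lstsq(np.c_[v1,-v2],o2-o1,rcond=None)[0]
    a=o1+s[0]*v1;b=o2+s[1]*v2; return (a+b)/2,np.linalg.norm(a-b)
def down(phi,tilt=0,yaw=0):
    # tool pointing down, tool y at angle phi (deg); tilt deg: tray front (+y rotated by yaw) down
    f=np.radians(phi); c,s=np.cos(f),np.sin(f)
    M=np.array([[-s,c,0],[c,s,0],[0,0,-1.]])
    a=np.radians(yaw); ax=np.array([np.cos(a),np.sin(a),0])
    return R.from_rotvec(-np.radians(tilt)*ax).as_matrix()@M
def rows(T,st=None):
    # T: list of (pos,Rot,grip); relative to current pose
    st=st or ctrl.get_state(); p0=st['eef_pos']; R0=R.from_quat(st['tcp_rot']).as_matrix()
    o=[]
    for p,M,g in T:
        w=R.from_matrix(R0.T@M).as_rotvec()/(2*np.pi); q=R0.T@(np.array(p)-p0)/.2
        o.append(' '.join('%.4g'%round(x,4) for x in [*w,*q,g]))
    print('; '.join(o))
E
python3 - <<'E'
from h import *
t=look('top');s=look('scene')
print('ring',tri(t,(170+107/2.75-.3,140+236/2.75-.3),s,(170+233/2.1,90+472/2.1)))
print('barTop',tri(t,(170+98/2.75-.3,140+240/2.75-.3),s,(170+234/2.1,90+449/2.1)))
print(ctrl.finger_overhang,ctrl.get_state()['opening'])
rows([((.5,-.35,.3),down(-20),1),((.55,0,.3),down(60),1),((.41,.36,.24),down(90),1)])
E
```

```text
ring (array([0.41719761, 0.35980419, 0.10541849]), np.float64(0.0004589864400935631))
barTop (array([0.41036627, 0.36018929, 0.14681346]), np.float64(0.0053488593618144726))
0.014 1.0016656117563316
-0 -0 -0.148 1.891 -0.9795 -0.4594 1; -0 -0.0001 -0.3702 2.634 -2.584 -0.4589 1; -0 -0.0001 -0.4536 2.481 -4.509 -0.1583 1
```

>>> send_rows(moves="0 0 -0.16 1 -1 -0.46 1; 0 0 -0.328 1 -1 -0.46 1; 0 0 -0.328 1 -1 -0.46 1; 0 0 -0.328 1 -1 -0.46 1; 0 0 -0.328 1 -1 -0.46 1; 0 0 -0.328 1 -1 -0.46 1; 0 0 -0.328 1 -1 -0.46 1; 0 0 -0.328 1 -1 -0.46 1; 0 0 -0.328 1 -1 -0.46 1; 0 0 -0.328 1 -1 -0.46 1; 0 0 -0.328 1 -1 -0.46 1; 0 0 -0.328 1 -1 -0.46 1", newtons=60)

```text
time: 1.9
eef_pos: [0.3282, -0.3973, 0.3004]
tcp_rot: [0.385, 0.923, -0.0, 0.0]
contact_force: [-0.5, -0.7, 0.3]
opening: 0.999
finger_force: 0.0
```

>>> send_rows(moves="0 0 0 0.3 1 0 1; 0 0 0 0.3 1 0 1; 0 0 0 0.3 1 0 1; 0 0 0 0.3 1 0 1; 0 0 0 0.3 1 0 1; 0 0 0 0.3 1 0 1")

```text
time: 2.65
eef_pos: [0.4276, -0.2145, 0.3003]
tcp_rot: [0.385, 0.923, -0.0, -0.0]
contact_force: [-0.2, 1.1, -0.4]
opening: 0.996
finger_force: 0.0
```

>>> send_rows(moves="0 0 0 0.8 1 0 1; 0 0 0 0.8 1 0 1; 0 0 0 0.8 1 0 1; 0 0 0 0.8 1 0 1; 0 0 0 0.8 1 0 1; 0 0 0 0.8 1 0 1")

```text
time: 3.4
eef_pos: [0.4572, 0.0397, 0.3001]
tcp_rot: [0.385, 0.923, -0.0, -0.0]
contact_force: [0.5, -0.0, -0.3]
opening: 1.004
finger_force: 0.0
```

>>> send_rows(moves="0 0 -0.125 1 1 0 0.2; 0 0 -0.125 1 1 0 0.2; 0 0 -0.125 1 1 0 0.2; 0 0 -0.125 1 1 0 0.2; 0 0 -0.125 1 1 0 0.2; 0 0 -0.125 1 1 0 0.2; 0 0 -0.125 1 1 0 0.2")

```text
time: 4.28
eef_pos: [0.4591, 0.3214, 0.2999]
tcp_rot: [0.003, 1.0, -0.001, -0.0]
contact_force: [-0.7, 0.6, -0.6]
opening: 0.601
finger_force: 0.0
```

Run:
```python
from h import *
t=look('top','t1');s=look('scene')
i=t['image']; 
for c,b,l in blobs(white(i)):
    if 60<b[4]<400 and b[2]<26: print(c.round(1),b[2:],onz(t,c,.017)[0].round(3))
st=ctrl.get_state(); print(st['time'],st['qpos'].round(3),st['eef_pos'],st['opening'])
cv2.imwrite('pics/c3.png',np.vstack([cv2.resize(i[150:400,380:640,::-1],None,fx=2.2,fy=2.2)]))
cv2.imwrite('pics/c4.png',cv2.resize(s['image'][230:380,200:360,::-1],None,fx=4,fy=4,interpolation=cv2.INTER_CUBIC))
```

```text
[486.3 144.7] [ 16   9 100] [ 0.687 -0.57   0.017]
[313.2 155. ] [ 23  21 264] [0.661 0.03  0.017]
[590.  172.3] [ 15  15 171] [ 0.584 -0.943  0.017]
[544.1 187.6] [11 11 86] [ 0.532 -0.764  0.017]
[361.4 198.9] [ 11  18 110] [ 0.506 -0.128  0.017]
[409.8 203.5] [ 17  16 218] [ 0.487 -0.29   0.017]
[437.6 204.3] [ 16  17 211] [ 0.482 -0.384  0.017]
[514.3 225.9] [ 17  16 115] [ 0.402 -0.643  0.017]
[438.6 229.7] [ 16  17 217] [ 0.397 -0.382  0.017]
[345.4 245.6] [ 12  13 117] [ 0.352 -0.07   0.017]
[545.5 265.7] [ 10  26 109] [ 0.265 -0.742  0.017]
[433.9 285.6] [ 19  28 342] [ 0.214 -0.356  0.017]
[511.  282.6] [ 9 10 73] [ 0.214 -0.616  0.017]
[545. 290.] [ 15  15 154] [ 0.185 -0.733  0.017]
[620.7 339.3] [ 24  35 123] [ 0.004 -0.998  0.017]
[616.3 350.3] [17 30 76] [-0.031 -0.978  0.017]
[595.4 354.8] [ 18  23 227] [-0.04  -0.899  0.017]
4.375 [ 0.43  -0.025  1.754 -0.     1.413 -1.134] [0.45888044 0.32149639 0.30026389] 0.5984568675090189
```

View pics/c3.png

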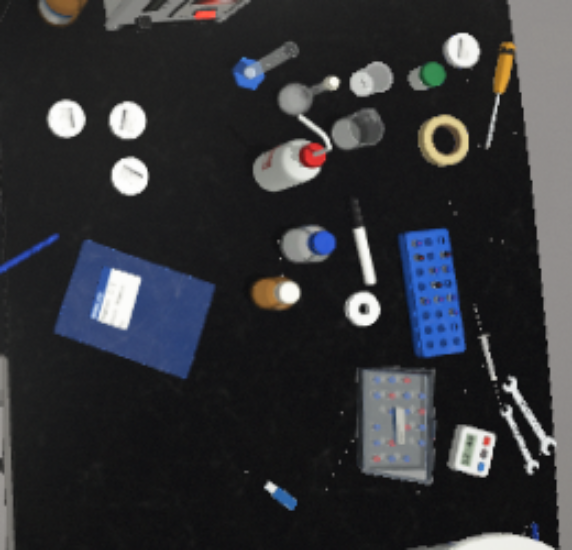

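View pics/c4.png

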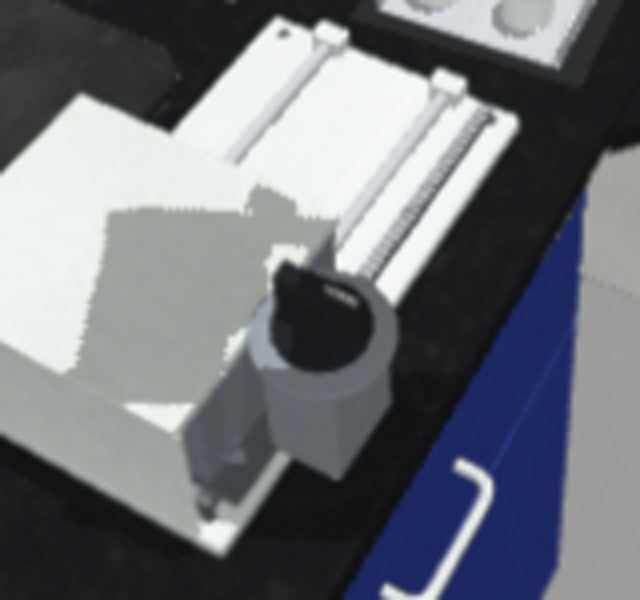

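Run:
```python
from h import *
t=look('top');s=look('scene')
for d in(t,s):
  for c,b,l in blobs(white(d['image'])):
    P=onz(d,c,.015)[0]
    if b[4]<300 and any(np.hypot(P[0]-x,P[1]-y)<.02 for x,y in((.487,-.29),(.482,-.382),(.397,-.38),(.584,-.943),(.185,-.733))):
        cs,_=cv2.findContours(l.astype(np.uint8),0,2); k=cv2.convexHull(max(cs,key=len)).reshape(-1,2)
        q=onz(d,k,.015)[:,:2]; w=[np.ptp(q@[np.cos(a),np.sin(a)]) for a in np.arange(0,np.pi,.3)]
        print(c.round(1),P.round(3),np.round(w,3), 'col',d['image'][l].mean(0).round())
a=np.hstack([cv2.resize(t['image'][y-15:y+15,x-20:x+20,::-1],(400,300),interpolation=cv2.INTER_CUBIC) for x,y in((590,172),(424,204))])
b=np.hstack([cv2.resize(s['image'][y-15:y+15,x-20:x+20,::-1],(400,300),interpolation=cv2.INTER_CUBIC) for x,y in((402,88),(385,164))])
cv2.imwrite('pics/c5.png',np.vstack([a,b]))
rows([((.411,.36,.24),down(90),.2),((.411,.36,.14),down(90),.2)])
```

```text
[590.  172.3] [ 0.584 -0.945  0.015] [0.051 0.054 0.053 0.054 0.054 0.055 0.054 0.055 0.055 0.055 0.053] col [233. 233. 230.]
[409.7 203.5] [ 0.487 -0.29   0.015] [0.051 0.055 0.055 0.055 0.055 0.054 0.055 0.055 0.055 0.055 0.053] col [239. 239. 237.]
[437.6 204.3] [ 0.482 -0.384  0.015] [0.055 0.056 0.055 0.055 0.054 0.051 0.054 0.055 0.055 0.056 0.056] col [240. 240. 238.]
[438.6 229.7] [ 0.397 -0.382  0.015] [0.054 0.056 0.055 0.055 0.055 0.051 0.055 0.055 0.055 0.056 0.055] col [241. 241. 239.]
[545. 290.] [ 0.184 -0.734  0.015] [0.047 0.049 0.048 0.049 0.05  0.05  0.05  0.05  0.05  0.05  0.048] col [238. 239. 237.]
[378.6 156.9] [ 0.482 -0.378  0.015] [0.055 0.052 0.057 0.059 0.065 0.069 0.069 0.066 0.068 0.064 0.057] col [226. 228. 227.]
[402.1 164. ] [ 0.397 -0.376  0.015] [0.055 0.053 0.057 0.059 0.067 0.071 0.071 0.069 0.069 0.064 0.056] col [224. 227. 226.]
[366.8 171.1] [ 0.487 -0.284  0.015] [0.056 0.054 0.054 0.06  0.067 0.074 0.075 0.07  0.066 0.064 0.057] col [225. 227. 226.]
-0 0.0001 -0.001 0.2393 0.1888 0.302 0.2; -0 0.0001 -0.001 0.2395 0.1888 0.802 0.2
```

View pics/c5.png

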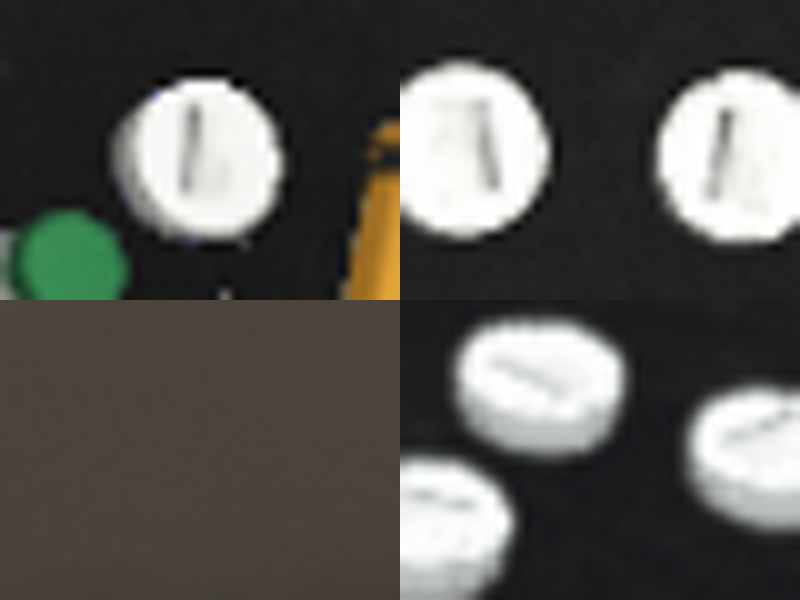

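>>> send_rows(moves="0 0 0 0.22 0.193 0.3 0.2; 0 0 0 0.22 0.193 0.3 0.2; 0 0 0 0.22 0.193 0.55 0.2; 0 0 0 0.22 0.193 0.8 0.2; 0 0 0 0.22 0.193 0.8 0.2; 0 0 0 0.22 0.193 0.8 0.2")

```text
time: 5.22
eef_pos: [0.4157, 0.3627, 0.1426]
tcp_rot: [0.002, 1.0, 0.001, 0.002]
contact_force: [0.4, 0.8, 1.6]
opening: 0.601
finger_force: 0.0
```

>>> send_rows(moves="0 0 0 0 0 0 -1; 0 0 0 0 0 0 -1; 0 0 0 0 0 0 -1; 0 0 0 0 0 0 -1; 0 0 0 0 0 0 -1; 0 0 0 0 0 0 -1", newtons=60)

```text
time: 5.98
eef_pos: [0.4141, 0.3621, 0.1401]
tcp_rot: [0.002, 1.0, -0.0, -0.0]
contact_force: [0.5, 0.4, -0.1]
opening: 0.001
finger_force: 0.0
```

Run:
```python
from h import *
t=look('top');s=look('scene')
cv2.imwrite('pics/c6.png',np.hstack([cv2.resize(s['image'][230:380,200:360,::-1],(400,375),interpolation=cv2.INTER_CUBIC),cv2.resize(t['image'][180:270,160:256,::-1],(400,375),interpolation=cv2.INTER_CUBIC)]))
p=ctrl.get_state()['eef_pos']; print(proj(t,p),proj(s,p), proj(t,[.415,.36,.119]),proj(s,[.415,.36,.119]))
```

```text
[[204.96936622 225.17727566]] [[280.7778577  306.14052018]] [[207.41642471 225.66075898]] [[281.57183201 311.39194165]]
```

View pics/c6.png

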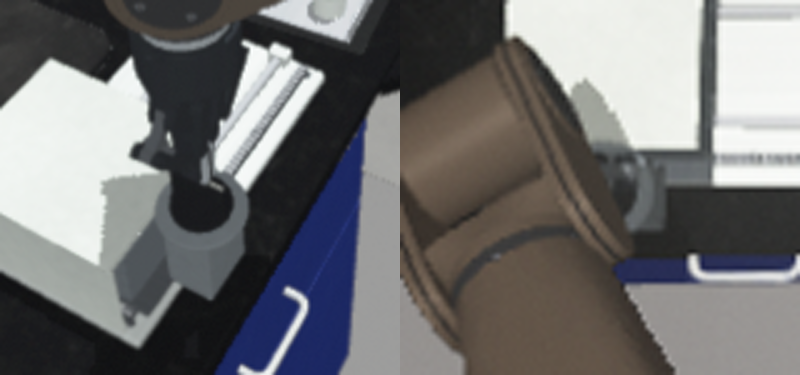

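Run:
```python
from h import *
s=look('scene');t=look('top')
for z in(.119,.151):
  for x,y in((.44,.36),(.39,.36),(.415,.335),(.415,.385),(.415,.36)): 
    p=np.array([x,y,z]);print(p,'c4',((proj(s,p)-[200,230])*4).round(),'c1',((proj(t,p)-[170,140]+.3)*2.75).round())
print(ctrl.get_state()['opening'])
im=cv2.imread('pics/c4.png'); k=im[230:420,220:420]; cv2.imwrite('pics/c7.png',cv2.resize(np.clip(k.astype(float)*2.5,0,255).astype(np.uint8),(600,570)))
```

```text
[0.44  0.36  0.119] c4 [[284. 306.]] c1 [[104. 214.]]
[0.39  0.36  0.119] c4 [[370. 345.]] c1 [[103. 259.]]
[0.415 0.335 0.119] c4 [[352. 288.]] c1 [[126. 236.]]
[0.415 0.385 0.119] c4 [[300. 364.]] c1 [[ 82. 237.]]
[0.415 0.36  0.119] c4 [[326. 326.]] c1 [[104. 236.]]
[0.44  0.36  0.151] c4 [[279. 268.]] c1 [[ 97. 211.]]
[0.39  0.36  0.151] c4 [[367. 307.]] c1 [[ 96. 256.]]
[0.415 0.335 0.151] c4 [[349. 250.]] c1 [[119. 233.]]
[0.415 0.385 0.151] c4 [[295. 326.]] c1 [[ 74. 234.]]
[0.415 0.36  0.151] c4 [[323. 287.]] c1 [[ 96. 233.]]
0.001051564242616777
```

View pics/c7.png

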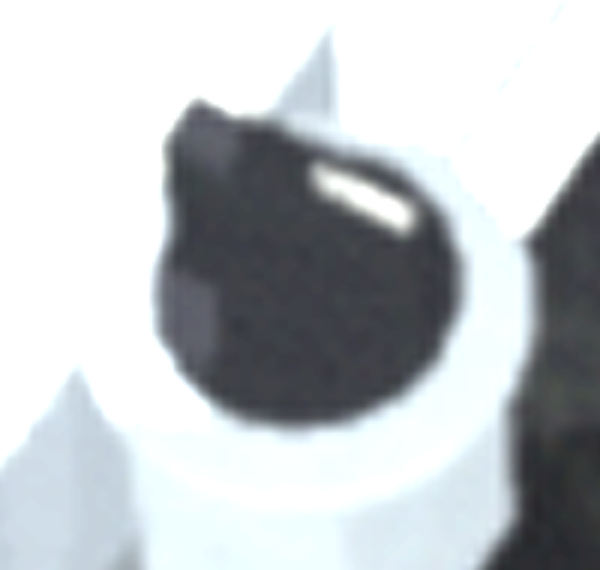

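>>> send_rows(moves="0 0 0 0 0 -0.3 -1; 0 0 0 0 0 -0.6 -1; 0 0 0 0 -0.3 -0.8 -1; 0 0 0 0 -0.6 -0.8 -1; 0 0 0 0 -0.6 -0.8 0.2; 0 0 0 0 -0.6 -0.8 0.2; 0 0 0 0 -0.6 -0.8 0.2")

```text
time: 7.05
eef_pos: [0.4135, 0.243, 0.2996]
tcp_rot: [0.001, 1.0, 0.0, -0.001]
contact_force: [0.5, 0.1, -0.4]
opening: 0.598
finger_force: 0.0
```

Run:
```python
from h import *
s=look('scene');t=look('top')
a=cv2.resize(s['image'][230:380,200:360,::-1],(640,600),interpolation=cv2.INTER_CUBIC)[200:450,180:430]
b=cv2.resize(s['image'][100:350,160:410,::-1],(480,480),interpolation=cv2.INTER_CUBIC)
cv2.imwrite('pics/c8.png',np.hstack([cv2.resize(np.clip(a.astype(float)*1.5,0,255).astype(np.uint8),(300,480)),b]))
print(ctrl.get_state()['eef_pos'],ctrl.get_state()['opening'])
```

```text
[0.4134792  0.24312961 0.29959666] 0.5992171983293677
```

View pics/c8.png

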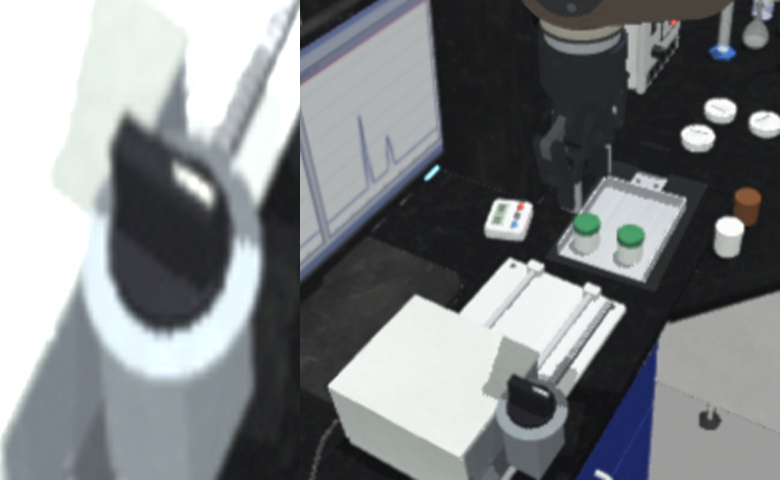

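Run:
```python
from h import *
s=look('scene')
for z in(.275,.285,.3,.315,.33,.345):
  print(z,[((proj(s,[.4135,y,z])[0]-[160,100])*480/250+[300,0]).round() for y in(.2175,.2685,.275)])
im=s['image'][150:215,270:330].astype(int).sum(2)
cv2.imwrite('pics/c9.png',cv2.resize(np.clip(s['image'][130:220,265:345,::-1].astype(float)*2.5,0,255).astype(np.uint8),(533,600),interpolation=cv2.INTER_CUBIC))
```

```text
0.275 [array([598., 213.]), array([574., 244.]), array([571., 248.])]
0.285 [array([598., 206.]), array([574., 237.]), array([571., 241.])]
0.3 [array([598., 195.]), array([574., 226.]), array([570., 230.])]
0.315 [array([598., 184.]), array([573., 214.]), array([570., 218.])]
0.33 [array([598., 172.]), array([573., 202.]), array([569., 207.])]
0.345 [array([598., 160.]), array([572., 190.]), array([569., 194.])]
```

View pics/c9.png

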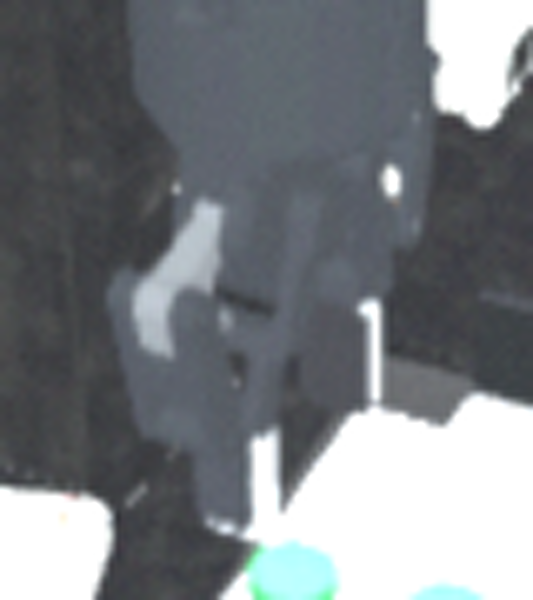

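>>> send_rows(moves="0 0 0 -0.01 0.585 0 0.2; 0 0 0 -0.01 0.585 0 0.2; 0 0 0 -0.01 0.585 0.3 0.2; 0 0 0 -0.01 0.585 0.6 0.2; 0 0 0 -0.01 0.585 0.8 0.2; 0 0 0 -0.01 0.585 0.88 0.2; 0 0 0 -0.01 0.585 0.94 0.2; 0 0 0 -0.01 0.585 0.94 0.2")

```text
time: 8.2
eef_pos: [0.4166, 0.3596, 0.1128]
tcp_rot: [0.002, 1.0, 0.0, 0.0]
contact_force: [-0.4, 0.1, 0.4]
opening: 0.601
finger_force: 0.0
```

>>> send_rows(moves="0 0 0 0 0 0 -1; 0 0 0 0 0 0 -1; 0 0 0 0 0 0 -1; 0 0 0 0 0 0 -1; 0 0 0 0 0 0 -1", newtons=60)

```text
time: 8.82
eef_pos: [0.417, 0.3587, 0.1141]
tcp_rot: [0.002, 1.0, -0.0, 0.001]
contact_force: [-1.5, -4.4, 6.0]
opening: 0.146
finger_force: 59.6
```

>>> send_rows(moves="0 0 0.0278 0 -0.035 -0.01 -1; 0 0 0.0556 0 -0.07 -0.01 -1; 0 0 0.0833 0 -0.105 -0.01 -1; 0 0 0.1111 0 -0.14 -0.01 -1; 0 0 0.1389 0 -0.175 -0.01 -1; 0 0 0.1667 0 -0.209 -0.01 -1; 0 0 0.1944 0 -0.244 -0.01 -1; 0 0 0.2222 0 -0.279 -0.01 -1; 0 0 0.25 0 -0.314 -0.01 -1; 0 0 0.25 0 -0.314 -0.01 -1")

```text
time: 10.07
eef_pos: [0.4165, 0.2967, 0.1142]
tcp_rot: [0.708, 0.706, 0.001, -0.0]
contact_force: [2.4, 1.4, -4.2]
opening: 0.144
finger_force: 59.2
```

>>> send_rows(moves="0 0 0.0278 -0.035 0 0 -1; 0 0 0.0556 -0.07 0 0 -1; 0 0 0.0833 -0.105 0 0 -1; 0 0 0.1111 -0.14 0 0 -1; 0 0 0.1389 -0.175 0 0 -1; 0 0 0.1667 -0.209 0 0 -1; 0 0 0.1944 -0.244 0 0 -1; 0 0 0.2222 -0.279 0 0 -1; 0 0 0.25 -0.314 0 0 -1; 0 0 0.2778 -0.349 0 0 -1; 0 0 0.308 -0.386 0 0 -1; 0 0 0.31 -0.388 0 0 -1")

```text
time: 11.58
eef_pos: [0.4154, 0.2182, 0.1141]
tcp_rot: [0.982, -0.187, -0.0, 0.001]
contact_force: [-0.1, -1.9, -2.2]
opening: 0.142
finger_force: 59.4
```

Run:
```python
from h import *
st=ctrl.get_state(); print(st['qpos'].round(3),st['contact_force'],st['wrist_torque'],st['eef_pos'],R.from_quat(st['tcp_rot']).as_matrix()[:,1])
```

```text
[ 2.680e-01 -7.300e-02  2.150e+00 -1.000e-03  1.066e+00  2.216e+00] [-0.09260745 -1.8953616  -2.18231785] [-0.41535957 -0.05119492  0.13410446] [0.41537449 0.21815273 0.11410312] [-0.36776968 -0.92991538  0.00168959]
```

Run:
```python
from h import *
M=down(-90)
rows([((.4154,.2182,.25),down(-111.6),.2),((.53,.07,.36),M,.2),((.53,.07,.36),down(-90,50),.2)])
```

```text
0.0003 0 0.0001 -0.0001 0.0009 -0.6795 0.2; 0.0003 0.0001 -0.0599 0.8052 0.4801 -1.229 0.2; -0.1369 0.0262 -0.056 0.8052 0.4801 -1.229 0.2
```

>>> send_rows(moves="0 0 0 0 0 0 0.4; 0 0 0 0 0 0 0.4; 0 0 0 0 0 -0.3 0.4; 0 0 0 0 0 -0.6 0.2; 0 0 -0.06 0.4 0.2 -0.9 0.2; 0 0 -0.06 0.8 0.48 -1 0.2; 0 0 -0.06 0.8 0.48 -1 0.2; 0 0 -0.06 0.8 0.48 -1 0.2; 0 0 -0.06 0.8 0.48 -1 0.2")

```text
time: 12.7
eef_pos: [0.5292, 0.0696, 0.3146]
tcp_rot: [1.0, -0.002, 0.0, -0.0]
contact_force: [-0.3, 0.4, 0.9]
opening: 0.599
finger_force: 0.0
```

>>> send_rows(moves="-0.028 0 0 0 0 -0.2 0.2; -0.056 0 0 0 0 -0.2 0.2; -0.083 0 0 0 0 -0.2 0.2; -0.111 0 0 0 0 -0.2 0.2; -0.139 0 0 0 0 -0.2 0.2; -0.139 0 0 0 0 -0.2 0.2")

```text
time: 13.45
eef_pos: [0.5268, 0.073, 0.3501]
tcp_rot: [0.906, 0.002, -0.003, 0.423]
contact_force: [0.1, 0.6, -0.3]
opening: 0.601
finger_force: 0.0
```

Run:
```python
from h import *
st=ctrl.get_state(); print(st['qpos'].round(3),st['eef_pos']); M=R.from_quat(st['tcp_rot']).as_matrix(); print(M.round(3)); 
t=look('top','t2')
i=t['image']
for c,b,l in blobs(white(i)):
    if 60<b[4]<400 and b[2]<26: print(c.round(1),b[2:],onz(t,c,.017)[0].round(3))
g=cv2.cvtColor(i,cv2.COLOR_RGB2GRAY)
cv2.imwrite('pics/c10.png',cv2.resize(i[150:250,175:300,::-1],(750,600),interpolation=cv2.INTER_CUBIC))
```

```text
[ 0.321  0.087  1.724 -0.817  1.656  1.955] [0.52677474 0.07296771 0.35007347]
[[ 1.     0.007 -0.004]
 [ 0.002 -0.642 -0.767]
 [-0.008  0.766 -0.642]]
[486.3 144.7] [ 16   9 100] [ 0.687 -0.57   0.017]
[313.2 155. ] [ 23  21 261] [0.661 0.03  0.017]
[590.  172.3] [ 15  15 170] [ 0.584 -0.943  0.017]
[544.2 187.5] [11 11 87] [ 0.532 -0.764  0.017]
[361.3 198.8] [ 11  18 111] [ 0.506 -0.128  0.017]
[409.8 203.5] [ 17  16 218] [ 0.487 -0.29   0.017]
[437.6 204.3] [ 16  17 211] [ 0.482 -0.384  0.017]
[514.2 225.9] [ 17  16 118] [ 0.403 -0.643  0.017]
[438.6 229.7] [ 16  18 218] [ 0.397 -0.382  0.017]
[345.4 245.6] [ 12  13 117] [ 0.352 -0.07   0.017]
[545.5 265.7] [ 10  26 109] [ 0.265 -0.742  0.017]
[433.9 285.6] [ 19  28 342] [ 0.214 -0.356  0.017]
[511.  282.6] [ 9 10 73] [ 0.214 -0.616  0.017]
[545. 290.] [ 15  15 154] [ 0.185 -0.733  0.017]
[620.8 339.4] [ 24  35 126] [ 0.004 -0.998  0.017]
[616.3 350.3] [17 30 76] [-0.031 -0.978  0.017]
[595.4 354.8] [ 18  23 227] [-0.04  -0.899  0.017]
```

View pics/c10.png

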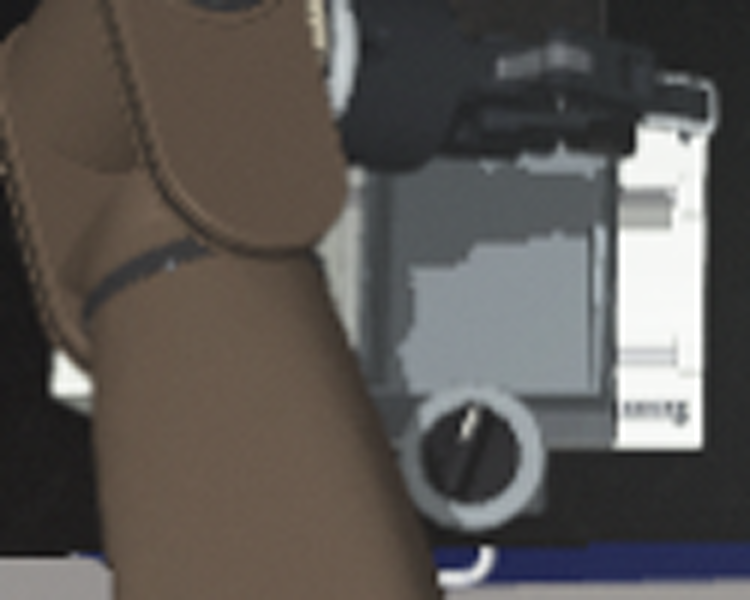

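>>> send_rows(moves="0.028 0 0 -0.02 0.02 0.2 0.76; 0.056 0 0 -0.05 0.04 0.45 0.76; 0.083 0 0 -0.08 0.06 0.7 0.76; 0.111 0 0 -0.1 0.08 0.98 0.76; 0.139 0 0 -0.13 0.1 0.98 0.76; 0.139 0 0 -0.13 0.1 0.98 0.76; 0.139 0 0 -0.13 0.1 0.98 0.76")

```text
time: 14.38
eef_pos: [0.5023, -0.0928, 0.245]
tcp_rot: [1.0, -0.002, 0.001, 0.001]
contact_force: [0.5, -0.7, 1.4]
opening: 0.879
finger_force: 0.0
```

>>> send_rows(moves="0 0 0 -0.06 0.3 0.2 0.76; 0 0 0 -0.06 0.6 0.4 0.76; 0 0 0 -0.06 0.9 0.6 0.76; 0 0 0 -0.06 1 0.7 0.76; 0 0 0 -0.06 1 0.7 0.76; 0 0 0 -0.06 1 0.7 0.76")

```text
time: 15.12
eef_pos: [0.4904, -0.2913, 0.1044]
tcp_rot: [1.0, -0.001, 0.0, 0.0]
contact_force: [-0.2, 0.4, 0.3]
opening: 0.88
finger_force: 0.0
```

Run:
```python
from h import *
rows([((.4865,-.2895,.03),down(-90),.76),((.4865,-.2895,-.005),down(-90),.76)])
t=look('top')
print('box right rim',onz(t,(175+613/6,205),.097), 'left',onz(t,(175+365/6,205),.097))
```

```text
0.0001 -0.0001 -0.0002 -0.0197 -0.009 0.3718 0.76; 0.0001 -0.0001 -0.0002 -0.0199 -0.0091 0.5468 0.76
box right rim [[0.47877622 0.14506189 0.097     ]] left [[0.48154888 0.27607341 0.097     ]]
```

>>> send_rows(moves="0 0 0 -0.02 -0.009 0.2 0.76; 0 0 0 -0.02 -0.009 0.37 0.76; 0 0 0 -0.02 -0.009 0.45 0.76; 0 0 0 -0.02 -0.009 0.5 0.76; 0 0 0 -0.02 -0.009 0.547 0.76; 0 0 0 -0.02 -0.009 0.547 0.76")

```text
time: 15.92
eef_pos: [0.4854, -0.2909, -0.0056]
tcp_rot: [1.0, -0.002, -0.0, 0.0]
contact_force: [0.6, -0.3, -0.5]
opening: 0.877
finger_force: 0.0
```

Run:
```python
from h import *
st=ctrl.get_state();print(st['eef_pos'],st['contact_force'],st['qpos'])
s=look('scene','s3')
p=st['eef_pos']
print(proj(s,[[.4865,-.2895,z] for z in (0,.018,.03)]))
cv2.imwrite('pics/c11.png',cv2.resize(s['image'][110:210,320:440,::-1],(720,600),interpolation=cv2.INTER_CUBIC))
```

```text
[ 0.48543908 -0.29087053 -0.00564338] [ 0.59667307 -0.31698879 -0.45756556] [-7.19071695e-01  3.23031794e-01  1.96931386e+00 -1.91761360e-05
  8.49239637e-01  8.55102014e-01]
[[367.24901997 173.92216651]
 [367.68113524 169.53303639]
 [367.97306489 166.56539822]]
```

View pics/c11.png

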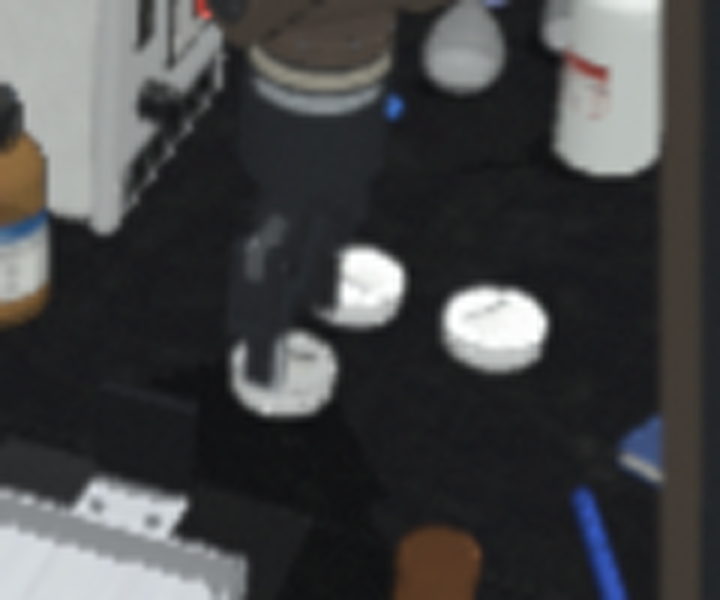

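>>> send_rows(moves="0 0 0 0 0 0.04 0.76; 0 0 0 0 0 0.08 0.76; 0 0 0 0 0 0.08 0.76; 0 0 0 0 0 0.08 -1; 0 0 0 0 0 0.08 -1; 0 0 0 0 0 0.08 -1; 0 0 0 0 0 0.08 -1; 0 0 0 0 0 0.08 -1", newtons=30)

```text
time: 16.98
eef_pos: [0.4857, -0.2912, -0.0213]
tcp_rot: [1.0, -0.002, 0.0, 0.0]
contact_force: [0.2, -0.4, 1.9]
opening: 0.613
finger_force: 31.7
```

>>> send_rows(moves="0 0 0 0 0 -0.3 -1; 0 0 0 0 0 -0.6 -1; 0 0 0 0 0 -0.7 -1; 0 0 -0.005 -0.05 -0.4 -0.7 -1; 0 0 -0.01 -0.09 -0.7 -0.7 -1; 0 0 -0.01 -0.09 -1 -0.7 -1; 0 0 -0.01 -0.09 -1 -0.7 -1; 0 0 -0.01 -0.09 -1 -0.7 -1")

```text
time: 17.98
eef_pos: [0.4674, -0.0901, 0.1174]
tcp_rot: [1.0, 0.031, -0.001, -0.0]
contact_force: [0.1, -0.4, -0.5]
opening: 0.614
finger_force: 32.0
```

Run:
```python
from h import *
rows([((.4669,-.0691,.1),down(-86.4),-1),((.4669,-.0691,-.0145),down(-86.4),-1)])
t=look('top')
for c,b,l in blobs(white(t['image'])):
    if 60<b[4]<400 and b[2]<26 and 300<c[0]<470: print(c.round(1),b[2:],onz(t,c,.017)[0].round(4))
```

```text
-0.0001 0.0002 -0.0002 0.0041 -0.1047 0.0869 -1; -0.0001 0.0002 -0.0002 0.005 -0.1045 0.6594 -1
[313.2 155. ] [ 23  21 262] [0.661  0.0301 0.017 ]
[328.7 184.7] [16  9 76] [ 0.5568 -0.0201  0.017 ]
[310.2 198.6] [ 10  30 140] [0.5111 0.0429 0.017 ]
[437.6 204.3] [ 16  17 211] [ 0.4821 -0.3839  0.017 ]
[438.6 229.7] [ 16  17 217] [ 0.3967 -0.3817  0.017 ]
[433.9 285.6] [ 19  28 342] [ 0.2139 -0.3556  0.017 ]
```

>>> send_rows(moves="0 0 0 0.005 -0.105 0.2 -1; 0 0 0 0.005 -0.105 0.4 -1; 0 0 0 0.005 -0.105 0.55 -1; 0 0 0 0.005 -0.105 0.62 -1; 0 0 0 0.005 -0.105 0.659 -1; 0 0 0 0.005 -0.105 0.659 -1; 0 0 0 0.005 -0.105 0.659 0.4; 0 0 0 0.005 -0.105 0.659 0.4; 0 0 0 0.005 -0.105 0.6 0.4; 0 0 0 0.005 -0.105 0.4 0.5; 0 0 0 0.005 -0.105 0 0.76; 0 0 0 0.005 -0.105 -0.2 0.76")

```text
time: 19.52
eef_pos: [0.4678, -0.0697, 0.1614]
tcp_rot: [1.0, 0.03, 0.001, 0.0]
contact_force: [0.1, -0.9, -0.1]
opening: 0.879
finger_force: 0.0
```

Run:
```python
from h import *
st=ctrl.get_state();print(st['eef_pos'],st['opening'])
rows([((.482,-.2689,.12),down(-90),.76)])
```

```text
[ 0.46776172 -0.06970933  0.16138723] 0.879276934467616
0.0001 -0.0003 0.0095 0.0115 0.9983 0.2077 0.76
```

>>> send_rows(moves="0 0 0.01 0.01 0.4 0 0.76; 0 0 0.01 0.01 0.7 0 0.76; 0 0 0.01 0.01 1 0.1 0.76; 0 0 0.01 0.01 1 0.2 0.76; 0 0 0.01 0.01 1 0.2 0.76; 0 0 0.01 0.01 1 0.2 0.76")

```text
time: 20.27
eef_pos: [0.4819, -0.2688, 0.1194]
tcp_rot: [1.0, -0.001, 0.0, 0.0]
contact_force: [0.7, -0.4, 0.8]
opening: 0.883
finger_force: 0.0
```

Run:
```python
from h import *
t=look('top')
for c,b,l in blobs(white(t['image'])):
    if 60<b[4]<400 and b[2]<26 and 300<c[0]<470: print(c.round(1),b[2:],onz(t,c,.017)[0].round(4))
i=t['image'].astype(int)
# tin on tray: bright
for c,b,l in blobs((i.min(2)>225)): 
    if 300<c[0]<380 and 170<c[1]<230: print('tray',c.round(1),b[2:],onz(t,c,.023)[0].round(4))
print(ctrl.get_state()['eef_pos'])
rows([((.482,-.384,.03),down(-90),.76),((.482,-.384,-.022),down(-90),.76)])
```

```text
[313.2 155. ] [ 23  21 266] [0.661  0.0302 0.017 ]
[438.6 229.7] [ 16  17 217] [ 0.3967 -0.3817  0.017 ]
[345.3 245.8] [12 11 97] [ 0.3512 -0.0697  0.017 ]
[433.9 285.6] [ 19  28 342] [ 0.2139 -0.3556  0.017 ]
tray [321.6 212. ] [ 30  24 307] [0.4642 0.0055 0.023 ]
tray [344.3 209.6] [ 16  18 204] [ 0.4705 -0.0697  0.023 ]
[ 0.48222181 -0.26869176  0.11974476]
0.0002 -0.0002 -0.0004 -0.0005 0.5761 0.4493 0.76; 0.0002 -0.0002 -0.0004 -0.0009 0.5758 0.7093 0.76
```

>>> send_rows(moves="0 0 0 0 0.3 0 0.76; 0 0 0 0 0.576 0.1 0.76; 0 0 0 0 0.576 0.35 0.76; 0 0 0 0 0.576 0.55 0.76; 0 0 0 0 0.576 0.65 0.76; 0 0 0 0 0.576 0.709 0.76; 0 0 0 0 0.576 0.709 0.76; 0 0 0 0 0.576 0.709 -1; 0 0 0 0 0.576 0.709 -1; 0 0 0 0 0.576 0.709 -1; 0 0 0 0 0.576 0.709 -1; 0 0 0 0 0.576 0.709 -1")

```text
time: 21.82
eef_pos: [0.4825, -0.3859, -0.0213]
tcp_rot: [1.0, -0.002, 0.001, 0.001]
contact_force: [-0.3, 1.1, 6.6]
opening: 0.612
finger_force: 32.0
```

>>> send_rows(moves="0 0 0 0 0 -0.3 -1; 0 0 0 0 0 -0.6 -1; 0 0 0 0 0 -0.7 -1; 0 0 -0.005 0.1 -0.4 -0.7 -1; 0 0 -0.01 0.2 -0.7 -0.7 -1; 0 0 -0.01 0.27 -1 -0.7 -1; 0 0 -0.01 0.27 -1 -0.7 -1; 0 0 -0.01 0.27 -1 -0.7 -1")

```text
time: 22.82
eef_pos: [0.5356, -0.1838, 0.1157]
tcp_rot: [1.0, 0.031, -0.001, -0.0]
contact_force: [-0.5, 0.5, -0.4]
opening: 0.613
finger_force: 31.8
```

Run:
```python
from h import *
st=ctrl.get_state();print(st['eef_pos'],st['opening'])
rows([((.5375,-.0655,.12),down(-86.4),-1),((.5375,-.0655,-.0145),down(-86.4),-1)])
```

```text
[ 0.53557503 -0.18376986  0.11569473] 0.6132106322369346
-0 0.0002 -0.0002 0.046 -0.5896 -0.0214 -1; -0 0.0002 -0.0002 0.047 -0.5895 0.6511 -1
```

>>> send_rows(moves="0 0 0 0.046 -0.3 0 -1; 0 0 0 0.046 -0.59 0 -1; 0 0 0 0.046 -0.59 0.2 -1; 0 0 0 0.046 -0.59 0.45 -1; 0 0 0 0.046 -0.59 0.6 -1; 0 0 0 0.046 -0.59 0.651 -1; 0 0 0 0.046 -0.59 0.651 -1; 0 0 0 0.046 -0.59 0.651 0.4; 0 0 0 0.046 -0.59 0.651 0.4; 0 0 0 0.046 -0.59 0.6 0.4; 0 0 0 0.046 -0.59 0.4 0.5; 0 0 0 0.046 -0.59 0.0 0.76")

```text
time: 24.32
eef_pos: [0.5364, -0.0658, 0.099]
tcp_rot: [1.0, 0.03, -0.002, -0.001]
contact_force: [1.0, -0.4, -0.3]
opening: 0.88
finger_force: 0.0
```

Run:
```python
from h import *
st=ctrl.get_state();print(st['eef_pos'],st['opening'],st['qpos'])
rows([((.46,-.25,.15),down(-43),.76)])
```

```text
[ 0.53642403 -0.06582457  0.09902614] 0.8796034083457462 [-3.09877363e-01  1.12537869e-01  1.99215605e+00 -4.79733537e-05
  1.04109791e+00  1.20145496e+00]
-0.0005 0.0005 -0.1211 -0.4372 0.8962 -0.2545 0.76
```

>>> send_rows(moves="0 0 0 0 0.1 -0.25 0.76; 0 0 -0.06 -0.2 0.4 -0.25 0.76; 0 0 -0.12 -0.43 0.9 -0.25 0.76; 0 0 -0.18 -0.43 0.9 -0.25 0.76; 0 0 -0.24 -0.43 0.9 -0.25 0.76; 0 0 -0.24 -0.43 0.9 -0.25 0.76; 0 0 -0.24 -0.43 0.9 -0.25 0.76; 0 0 -0.24 -0.43 0.9 -0.25 0.76; 0 0 -0.24 -0.43 0.9 -0.25 0.76; 0 0 -0.24 -0.43 0.9 -0.25 0.76; 0 0 -0.24 -0.43 0.9 -0.25 0.76")

```text
time: 25.7
eef_pos: [0.4631, -0.2512, 0.15]
tcp_rot: [0.709, 0.706, 0.0, 0.001]
contact_force: [-0.9, -0.6, 0.3]
opening: 0.88
finger_force: 0.0
```

Run:
```python
from h import *
t=look('top');s=look('scene')
for d in(t,s):
  for c,b,l in blobs(white(d['image'])):
    P=onz(d,c,.017)[0]
    if 60<b[4]<300 and b[2]<26 and .3<P[0]<.6 and -.5<P[1]<-.2: print(c.round(1),b[2:],P.round(4))
i=t['image'].astype(int)
for c,b,l in blobs((i.min(2)>225)): 
    if 300<c[0]<380 and 170<c[1]<230: print('tray',c.round(1),b[2:],onz(t,c,.023)[0].round(4))
for c,b,l in blobs(green(t['image'])): print('jar',onz(t,c,.052)[0].round(4))
st=ctrl.get_state();print(st['eef_pos'],st['opening'],st['qpos'])
rows([((.3965,-.381,.06),down(0),.76),((.3965,-.381,-.022),down(0),.76)])
```

```text
[438.6 229.7] [ 16  17 217] [ 0.3967 -0.3817  0.017 ]
[402.1 164. ] [ 17  13 170] [ 0.3968 -0.3733  0.017 ]
tray [343.4 189.5] [ 17  17 192] [ 0.5382 -0.0686  0.023 ]
tray [321.9 211.6] [ 30  25 321] [0.4656 0.0047 0.023 ]
tray [343.6 209.1] [ 16  19 181] [ 0.4721 -0.0673  0.023 ]
jar [ 0.5383 -0.865   0.052 ]
jar [0.5326 0.0222 0.052 ]
jar [0.4669 0.0146 0.052 ]
[ 0.46304157 -0.25116199  0.14964467] 0.8793622300132539 [-6.89739451e-01  1.55733189e-02  1.99269814e+00  3.19915610e-06
  1.13235416e+00 -6.85349537e-01]
0.0001 0.0001 -0.0007 -0.6504 -0.3302 0.4484 0.76; 0.0001 0.0001 -0.0007 -0.6501 -0.3305 0.8584 0.76
```

>>> send_rows(moves="0 0 0 -0.3 -0.15 0.1 0.76; 0 0 0 -0.65 -0.332 0.3 0.76; 0 0 0 -0.65 -0.332 0.5 0.76; 0 0 0 -0.65 -0.332 0.7 0.76; 0 0 0 -0.65 -0.332 0.8 0.76; 0 0 0 -0.65 -0.332 0.858 0.76; 0 0 0 -0.65 -0.332 0.858 0.76; 0 0 0 -0.65 -0.332 0.858 -1; 0 0 0 -0.65 -0.332 0.858 -1; 0 0 0 -0.65 -0.332 0.858 -1; 0 0 0 -0.65 -0.332 0.858 -1; 0 0 0 -0.65 -0.332 0.858 -1")

```text
time: 27.3
eef_pos: [0.3971, -0.3821, -0.0208]
tcp_rot: [0.708, 0.706, -0.0, 0.002]
contact_force: [0.6, 0.4, 5.9]
opening: 0.61
finger_force: 32.0
```

>>> send_rows(moves="0 0 0 0 0 -0.3 -1; 0 0 0 0 0 -0.6 -1; 0 0 0 0.1 0.1 -0.75 -1; 0 0 -0.01 0.5 0.25 -0.75 -1; 0 0 -0.01 0.8 0.4 -0.75 -1; 0 0 -0.01 1 0.53 -0.75 -1; 0 0 -0.01 1 0.53 -0.75 -1; 0 0 -0.01 1 0.53 -0.75 -1")

```text
time: 28.3
eef_pos: [0.5027, -0.1808, 0.1272]
tcp_rot: [0.685, 0.728, -0.0, -0.0]
contact_force: [0.1, -0.1, -0.4]
opening: 0.612
finger_force: 32.0
```

Run:
```python
from h import *
st=ctrl.get_state();print(st['eef_pos'],st['opening'])
rows([((.503,-.0215,.12),down(3.6),-1),((.503,-.0215,-.0145),down(3.6),-1)])
```

```text
[ 0.50268116 -0.18084003  0.12716792] 0.6118270423267876
-0.0001 0 -0.0003 0.7951 0.0504 0.0356 -1; -0.0001 0 -0.0003 0.7953 0.0508 0.7081 -1
```

>>> send_rows(moves="0 0 0 0.4 0.03 0 -1; 0 0 0 0.795 0.05 0 -1; 0 0 0 0.795 0.05 0.2 -1; 0 0 0 0.795 0.05 0.45 -1; 0 0 0 0.795 0.05 0.62 -1; 0 0 0 0.795 0.05 0.708 -1; 0 0 0 0.795 0.05 0.708 -1; 0 0 0 0.795 0.05 0.708 0.4; 0 0 0 0.795 0.05 0.708 0.4; 0 0 0 0.795 0.05 0.65 0.4; 0 0 0 0.795 0.05 0.4 0.45; 0 0 0 0.795 0.05 -0.1 0.5")

```text
time: 29.8
eef_pos: [0.5023, -0.0217, 0.1111]
tcp_rot: [0.686, 0.728, -0.001, -0.001]
contact_force: [1.3, -0.1, -0.1]
opening: 0.747
finger_force: 0.0
```

>>> send_rows(moves="0 0 0.06 -0.3 0 0 0; 0 0 0.12 -0.6 0 0 0; 0 0 0.18 -0.64 0 0 0; 0 0 0.25 -0.64 0 0 0; 0 0 0.25 -0.64 0 0 0; 0 0 0.25 -0.64 0 0 0; 0 0 0.25 -0.64 0 0 0; 0 0 0.25 -0.64 0 0 0; 0 0 0.25 -0.64 0 0 0; 0 0 0.25 -0.64 0 0 0")

```text
time: 31.05
eef_pos: [0.5113, -0.1498, 0.1111]
tcp_rot: [1.0, 0.03, 0.001, 0.0]
contact_force: [-0.9, -1.2, -0.1]
opening: 0.497
finger_force: 0.0
```

Run:
```python
from h import *
t=look('top','t3');s=look('scene','s4')
i=t['image'].astype(int)
for c,b,l in blobs((i.min(2)>225)): 
    if 300<c[0]<380 and 170<c[1]<230: print('tray',c.round(1),b[2:],onz(t,c,.023)[0].round(4))
for c,b,l in blobs(green(t['image'])): print('jar',onz(t,c,.052)[0].round(4))
st=ctrl.get_state();print(st['eef_pos'],st['opening'],st['qpos'].round(3))
# grip plate: dark; edges of bracket
a=cv2.resize(t['image'][165:235,295:395,::-1],(800,560),interpolation=cv2.INTER_CUBIC)
cv2.imwrite('pics/c12.png',a)
g=s['image'][185:205,325:360].max(2);
```

```text
tray [325.1 197.5] [ 7 13 40] [ 0.5125 -0.007   0.023 ]
tray [311.1 213.3] [10 20 95] [0.4605 0.0406 0.023 ]
jar [ 0.5382 -0.8651  0.052 ]
jar [0.5326 0.0222 0.052 ]
jar [0.4668 0.0147 0.052 ]
[ 0.51112129 -0.14981508  0.11068332] 0.4988365997745224 [-0.476  0.077  2.007 -0.     1.057  1.034]
```

View pics/c12.png

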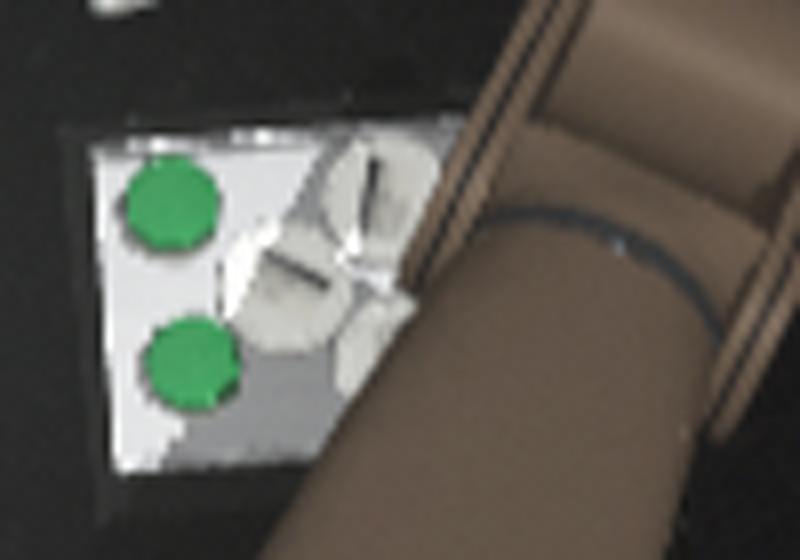

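>>> send_rows(moves="0 0 0 -0.02 0.01 0.2 0; 0 0 0 -0.02 0.01 0.35 0; 0 0 0 -0.02 0.01 0.42 0; 0 0 0 -0.02 0.01 0.464 0; 0 0 0 -0.02 0.01 0.464 0; 0 0 0 -0.02 0.01 0.464 -1; 0 0 0 -0.02 0.01 0.464 -1; 0 0 0 -0.02 0.01 0.464 -1; 0 0 0 -0.02 0.01 0.464 -1; 0 0 0 -0.02 0.01 0.464 -1; 0 0 0 -0.02 0.01 0.464 -1", newtons=115)

```text
time: 32.52
eef_pos: [0.5079, -0.1523, 0.0183]
tcp_rot: [1.0, 0.03, 0.001, 0.0]
contact_force: [-0.3, 1.3, 5.4]
opening: 0.077
finger_force: 112.6
```

Run:
```python
from h import *
st=ctrl.get_state();print(st['eef_pos'],st['opening'],st['qpos'].round(3),st['tcp_rot'],st['contact_force'],st['wrist_torque'])
t=look('top')
for c,b,l in blobs(green(t['image'])): print('jar',onz(t,c,.052)[0].round(4))
```

```text
[ 0.50788721 -0.15227874  0.01828467] 0.07740131324118979 [-0.483  0.213  2.053  0.     0.874  1.028] [9.99562919e-01 2.95504668e-02 8.16766190e-04 2.70486443e-04] [-0.28054317  1.26130992  5.44046109] [ 0.28410696  0.13734995 -0.07170857]
jar [ 0.5383 -0.865   0.052 ]
jar [0.5326 0.0219 0.052 ]
jar [0.4664 0.0139 0.052 ]
```

>>> send_rows(moves="0 0 0 0 0 -0.02 -1; 0 0 0 0 0 -0.06 -1; 0 0 0 0 0 -0.14 -1; 0 0 0 0 0 -0.25 -1; 0 0 0 0 0 -0.36 -1; 0 0 0 0 0 -0.47 -1; 0 0 0 0 0 -0.54 -1; 0 0 0 0 0 -0.57 -1; 0 0 0 0 0 -0.57 -1")

```text
time: 33.7
eef_pos: [0.5069, -0.152, 0.1311]
tcp_rot: [1.0, 0.03, 0.0, 0.0]
contact_force: [0.1, 0.3, -4.0]
opening: 0.076
finger_force: 112.6
```

Run:
```python
from h import *
st=ctrl.get_state();print(st['eef_pos'],st['opening'],st['contact_force'],st['wrist_torque'])
t=look('top');s=look('scene')
T=[c for c,b,l in blobs(green(t['image'])) if c[0]<400]; S=[c for c,b,l in blobs(green(s['image'])) if 250<c[0]<450]
for a in T:
    print('jar',[ (tri(t,a,s,b)[0].round(4),round(tri(t,a,s,b)[1],3)) for b in S])
```

```text
[ 0.50694317 -0.15201859  0.13107426] 0.07642859865438657 [ 0.05909281  0.29458747 -3.98240784] [-0.51169344 -0.02311819  0.0246514 ]
jar [(array([0.3919, 0.0066, 0.4765]), np.float64(0.147)), (array([0.5341, 0.0224, 0.1577]), np.float64(0.003)), (array([0.5021, 0.014 , 0.1557]), np.float64(0.063))]
jar [(array([0.3685, 0.0033, 0.4687]), np.float64(0.098)), (array([0.4965, 0.0263, 0.1674]), np.float64(0.066)), (array([0.4678, 0.0144, 0.1569]), np.float64(0.001))]
```

>>> send_rows(moves="0 0 0 0.01 -0.03 0 -1; 0 0 0.002 0.03 -0.1 0 -1; 0 0 0.004 0.06 -0.2 0 -1; 0 0 0.006 0.09 -0.32 0 -1; 0 0 0.008 0.12 -0.44 0 -1; 0 0 0.0094 0.14 -0.54 0 -1; 0 0 0.0094 0.155 -0.6 0 -1; 0 0 0.0094 0.157 -0.62 0 -1; 0 0 0.0094 0.157 -0.62 0 -1")

```text
time: 34.92
eef_pos: [0.5309, -0.0265, 0.1309]
tcp_rot: [1.0, 0.0, -0.0, 0.0]
contact_force: [0.4, -0.1, -4.1]
opening: 0.079
finger_force: 112.6
```

Run:
```python
from h import *
st=ctrl.get_state();print(st['eef_pos'],st['contact_force'],st['wrist_torque'])
p0=st['eef_pos'];L=p0+[0,.204,-.0133];print('lip',L)
T=[]
for th in (5,10,14,18,20,22,24,26,28,30,33,36):
    c,s_=np.cos(np.radians(th)),np.sin(np.radians(th)); T.append((L-.204*np.array([0,c,-s_])+.0133*np.array([0,s_,c]),down(-90,th),-1))
rows(T)
t=look('top');s=look('scene')
T=[c for c,b,l in blobs(green(t['image'])) if c[0]<400]; S=[c for c,b,l in blobs(green(s['image'])) if 250<c[0]<450]
print([tri(t,a,s,b)[0].round(4) for a in T for b in S if tri(t,a,s,b)[1]<.01])
```

```text
[ 0.53088333 -0.0264976   0.13090535] [ 0.38809009 -0.06660932 -4.14900282] [-0.50685375 -0.01181121  0.0116803 ]
lip [0.53088333 0.1775024  0.11760535]
-0.0138 0.0001 0.0001 -0 -0.0097 -0.0886 -1; -0.0277 0.0001 0.0001 -0.0001 -0.027 -0.1761 -1; -0.0388 0.0001 0.0001 -0.0001 -0.0463 -0.2448 -1; -0.05 0.0001 0.0001 -0.0001 -0.0704 -0.312 -1; -0.0555 0.0001 0.0001 -0.0001 -0.0842 -0.3449 -1; -0.0611 0.0001 0.0001 -0.0001 -0.0991 -0.3773 -1; -0.0666 0.0001 0.0001 -0.0001 -0.1151 -0.4092 -1; -0.0722 0.0001 0.0001 -0.0001 -0.1323 -0.4404 -1; -0.0777 0.0001 0.0001 -0.0001 -0.1505 -0.4711 -1; -0.0833 0.0001 0.0001 -0.0002 -0.1698 -0.5011 -1; -0.0916 0.0001 0.0001 -0.0002 -0.2006 -0.5449 -1; -0.1 0 0.0001 -0.0002 -0.2337 -0.5869 -1
[array([0.5676, 0.1459, 0.1587]), array([0.5018, 0.1419, 0.1577])]
```

>>> send_rows(moves="-0.014 0 0 0 -0.01 -0.089 -1; -0.028 0 0 0 -0.027 -0.176 -1; -0.039 0 0 0 -0.046 -0.245 -1; -0.05 0 0 0 -0.07 -0.312 -1; -0.0555 0 0 0 -0.084 -0.345 -1; -0.061 0 0 0 -0.099 -0.377 -1; -0.0666 0 0 0 -0.115 -0.409 -1; -0.072 0 0 0 -0.132 -0.44 -1; -0.078 0 0 0 -0.15 -0.471 -1; -0.083 0 0 0 -0.17 -0.501 -1; -0.0916 0 0 0 -0.2 -0.545 -1; -0.1 0 0 0 -0.234 -0.587 -1")

```text
time: 36.52
eef_pos: [0.5312, 0.0208, 0.2493]
tcp_rot: [0.951, -0.0, 0.001, 0.31]
contact_force: [0.2, 0.3, -3.8]
opening: 0.078
finger_force: 113.0
```

Run:
```python
from h import *
st=ctrl.get_state();print(st['eef_pos'],st['contact_force'],st['wrist_torque'],st['opening'])
L=np.array([.531,.1775,.1176])
T=[]
for th in (40,45,50,55):
    c,s_=np.cos(np.radians(th)),np.sin(np.radians(th)); T.append((L-.204*np.array([0,c,-s_])+.0133*np.array([0,s_,c]),down(-90,th),-1))
rows(T)
t=look('top','t5');s=look('scene','s5')
print([c.round() for c,b,l in blobs(green(t['image'])) if c[0]<400],[c.round() for c,b,l in blobs(green(s['image'])) if 250<c[0]<450])
```

```text
[0.53124068 0.02083894 0.24928264] [ 0.15243932  0.33957513 -3.7732989 ] [ 0.28060807 -0.0359254  -0.07301186] 0.0776394447287987
-0.0107 -0.0001 -0.0001 -0.0012 -0.0077 -0.0653 -1; -0.0246 -0.0001 -0.0001 -0.0011 -0.0233 -0.153 -1; -0.0385 -0.0001 -0.0001 -0.001 -0.0466 -0.2391 -1; -0.0524 -0.0001 -0.0001 -0.001 -0.0772 -0.3229 -1
[] [array([256., 261.]), array([278., 272.])]
```

>>> send_rows(moves="-0.0107 0 0 0 -0.008 -0.065 -1; -0.0246 0 0 0 -0.023 -0.153 -1; -0.0385 0 0 0 -0.047 -0.239 -1; -0.0385 0 0 0 -0.047 -0.239 -1; -0.0385 0 0 0 -0.047 -0.239 -1; -0.0385 0 0 0 -0.047 -0.239 -1")

```text
time: 37.38
eef_pos: [0.531, 0.0554, 0.2819]
tcp_rot: [0.907, -0.001, 0.0, 0.421]
contact_force: [0.5, -0.4, -1.5]
opening: 0.08
finger_force: 113.2
```

Run:
```python
from h import *
st=ctrl.get_state();print(st['eef_pos'],st['contact_force'],st['wrist_torque'],st['opening'])
t=look('top','t5');s=look('scene','s5')
print([(c.round(),b[2:]) for c,b,l in blobs(green(t['image']),5) if c[0]<400],[(c.round(),b[2:]) for c,b,l in blobs(green(s['image']),5) if 150<c[0]<450])
print(proj(s,[[.567,.16,.15],[.5,.16,.15],[.53,.21,.06]]))
```

```text
[0.53103824 0.05537103 0.2818874 ] [ 0.46377282 -0.383904   -1.52848625] [ 0.49762057 -0.05231515  0.00612633] 0.07979004130585472
[(array([251., 184.]), array([4, 4, 9], dtype=int32)), (array([252., 202.]), array([ 7,  7, 27], dtype=int32))] [(array([256., 260.]), array([ 9, 14, 79], dtype=int32)), (array([282., 271.]), array([ 11,  14, 111], dtype=int32))]
[[269.71078395 215.36532814]
 [294.01225126 224.40151373]
 [274.28260332 259.87547456]]
```

>>> send_rows(moves="0 0 0 0 0 -0.05 -1; 0 0 0 0 0 -0.05 -1; 0.028 0 0 0 -0.01 0.1 -1; 0.056 0 0 0 -0.02 0.22 -1; 0.083 0 0 0 -0.03 0.35 -1; 0.111 0 0 0 -0.04 0.48 -1; 0.139 0 0 0 -0.04 0.59 -1; 0.139 0 0 0 -0.04 0.59 -1; 0.139 0 0 0 -0.04 0.59 -1")

```text
time: 38.6
eef_pos: [0.5309, -0.0292, 0.1996]
tcp_rot: [1.0, -0.0, -0.0, -0.001]
contact_force: [0.4, -0.2, -0.9]
opening: 0.081
finger_force: 113.1
```

Run:
```python
from h import *
st=ctrl.get_state();print(st['eef_pos'],st['contact_force'],st['wrist_torque'],st['opening'],st['tcp_rot'])
rows([((.5085,-.164,.11),down(-86.6),-1)])
t=look('top','t6');s=look('scene','s6')
print([(c.round(),onz(t,c,.06)[0].round(3),b[2:]) for c,b,l in blobs(green(t['image']),5) if c[0]<400])
print([(c.round(),onz(t,c,.05)[0].round(3),b[2:]) for c,b,l in blobs(white(t['image']),5) if 180<c[0]<460 and 140<c[1]<260])
```

```text
[ 0.53091728 -0.02916006  0.19958508] [ 0.44598679 -0.21497864 -0.91041592] [-0.17403719  0.02397111 -0.01616088] 0.08108609817616683 [ 9.99999584e-01 -8.30778200e-06 -2.24468032e-04 -8.83568603e-04]
-0.0003 0.0001 -0.0094 -0.1119 0.675 0.4468 -1
[(array([252., 181.]), array([0.568, 0.231, 0.06 ]), array([ 6, 11, 29], dtype=int32)), (array([252., 202.]), array([0.497, 0.23 , 0.06 ]), array([ 7,  5, 23], dtype=int32))]
[(array([306., 153.]), array([0.659, 0.053, 0.05 ]), array([10, 13, 61], dtype=int32)), (array([291., 160.]), array([0.637, 0.103, 0.05 ]), array([23,  2, 27], dtype=int32)), (array([210., 191.]), array([0.536, 0.372, 0.05 ]), array([  54,   64, 2984], dtype=int32)), (array([273., 186.]), array([0.551, 0.162, 0.05 ]), array([  64,   53, 1968], dtype=int32)), (array([284., 216.]), array([0.45 , 0.127, 0.05 ]), array([ 14,  18, 206], dtype=int32)), (array([244., 229.]), array([0.409, 0.258, 0.05 ]), array([2, 4, 5], dtype=int32)), (array([248., 234.]), array([0.393, 0.246, 0.05 ]), array([4, 3, 7], dtype=int32)), (array([345., 246.]), array([ 0.35 , -0.069,  0.05 ]), array([ 12,  13, 117], dtype=int32)), (array([244., 245.]), array([0.358, 0.258, 0.05 ]), array([28,  7, 62], dtype=int32)), (array([201., 247.]), array([0.355, 0.396, 0.05 ]), array([ 2,  6, 11], dtype=int32)), (array([207., 248.]), array([0.352, 0.377, 0.05 ]), array([2, 4, 5], dtype=int32))]
```

>>> send_rows(moves="0 0 -0.003 -0.04 0.2 0 -1; 0 0 -0.006 -0.08 0.45 0.1 -1; 0 0 -0.0094 -0.112 0.675 0.25 -1; 0 0 -0.0094 -0.112 0.675 0.447 -1; 0 0 -0.0094 -0.112 0.675 0.6 -1; 0 0 -0.0094 -0.112 0.675 0.75 -1; 0 0 -0.0094 -0.112 0.675 0.82 -1; 0 0 -0.0094 -0.112 0.675 0.86 -1; 0 0 -0.0094 -0.112 0.675 0.88 -1; 0 0 -0.0094 -0.112 0.675 0.895 -1; 0 0 -0.0094 -0.112 0.675 0.895 -1")

```text
time: 40.08
eef_pos: [0.509, -0.1636, 0.0205]
tcp_rot: [1.0, 0.03, 0.0, -0.001]
contact_force: [0.3, 0.1, -3.0]
opening: 0.076
finger_force: 113.1
```

Run:
```python
from h import *
st=ctrl.get_state();print(st['eef_pos'],st['contact_force'],st['wrist_torque'],st['opening'])
t=look('top','t7');i=t['image'].astype(int)
def cp(x,y): return (170+x/2.75-.3,140+y/2.75-.3)
g=cv2.cvtColor(t['image'],cv2.COLOR_RGB2GRAY)
for c,b,l in blobs(g>110,200):
    if 310<c[0]<400 and 150<c[1]<240:
        cs,_=cv2.findContours(l.astype(np.uint8),0,2); k=cv2.approxPolyDP(cv2.convexHull(max(cs,key=len)),3,True).reshape(-1,2); print(b,c.round(1)); print(np.c_[k,onz(t,k,.02)[:,:2].round(4)])
```

```text
[ 0.50898288 -0.16355795  0.02049184] [ 0.31052497  0.07805366 -3.03431249] [-0.10283058 -0.00958047  0.0084172 ] 0.07645857420196998
[302 144  23  23 367] [313. 155.]
[[ 3.190e+02  1.440e+02  6.984e-01  9.700e-03]
 [ 3.240e+02  1.600e+02  6.418e-01 -6.100e-03]
 [ 3.070e+02  1.660e+02  6.222e-01  5.170e-02]
 [ 3.020e+02  1.500e+02  6.785e-01  6.780e-02]]
[ 310  179   49   45 1599] [330.8 199.1]
[[ 3.580e+02  1.810e+02  5.668e-01 -1.185e-01]
 [ 3.390e+02  2.200e+02  4.366e-01 -5.120e-02]
 [ 3.130e+02  2.230e+02  4.285e-01  3.480e-02]
 [ 3.100e+02  1.820e+02  5.668e-01  4.240e-02]]
```

>>> send_rows(moves="0 0 0 0 0 0.006 -1; 0 0 0 0 0 0.011 -1; 0 0 0 0 0 0.011 -1; 0 0 0 0 0 0.011 0; 0 0 0 0 0 0.011 0; 0 0 0 0 0 0.011 0; 0 0 0 0 0 -0.2 0; 0 0 0 0 0 -0.5 0; 0 0 0 0 0.3 -0.8 0; 0 0 0 0 0.7 -0.9 0; 0 0 0 0 0.7 -0.9 0")

```text
time: 41.5
eef_pos: [0.5175, -0.3062, 0.2019]
tcp_rot: [1.0, 0.029, 0.001, -0.0]
contact_force: [0.9, 0.6, 0.1]
opening: 0.5
finger_force: 0.0
```

Run:
```python
from h import *
st=ctrl.get_state();print(st['eef_pos'],st['qpos'].round(3),st['opening'])
t=look('top','t8');s=look('scene','s8')
g=cv2.cvtColor(t['image'],cv2.COLOR_RGB2GRAY)
for c,b,l in blobs(g>110,200):
    if 310<c[0]<400 and 150<c[1]<240:
        cs,_=cv2.findContours(l.astype(np.uint8),0,2); k=cv2.approxPolyDP(cv2.convexHull(max(cs,key=len)),3,True).reshape(-1,2); print(b,c.round(1)); print(np.c_[k,onz(t,k,.022)[:,:2].round(4)])
# compare with start: changed pixels top/scene vs first image
for n,d in(('top',t),('scene',s)):
    a=cv2.imread(f'pics/{n}0.png').astype(int); df=abs(a-d['image'][:,:,::-1].astype(int)).max(2)>50
    z=.03
    for c,b,l in blobs(df,25): print(n,c.round(),b,d['image'][l].mean(0).round(),onz(d,c,z)[0].round(3))
# white inside box
q=proj(t,[[.453,.155,.04],[.611,.155,.04],[.611,.268,.04],[.453,.268,.04]]).round();print('box',q.tolist())
x0,y0=q.min(0).astype(int);x1,y1=q.max(0).astype(int)
sub=t['image'][y0-4:y1+4:2,x0-4:x1+6:2].astype(int).mean(2).round(-1)//10
print('\n'.join(' '.join('%2d'%v for v in r) for r in sub))
```

```text
[ 0.51748394 -0.30624471  0.20188599] [-0.704  0.13   1.771  0.002  1.239  0.808] 0.5001085414472936
[302 144  23  23 366] [313. 155.]
[[ 3.190e+02  1.440e+02  6.978e-01  9.700e-03]
 [ 3.240e+02  1.600e+02  6.413e-01 -6.100e-03]
 [ 3.070e+02  1.660e+02  6.217e-01  5.160e-02]
 [ 3.020e+02  1.500e+02  6.779e-01  6.780e-02]]
[ 310  179   62   45 2214] [338.  200.6]
[[ 3.700e+02  1.910e+02  5.315e-01 -1.573e-01]
 [ 3.710e+02  2.050e+02  4.841e-01 -1.588e-01]
 [ 3.630e+02  2.190e+02  4.379e-01 -1.305e-01]
 [ 3.130e+02  2.230e+02  4.283e-01  3.480e-02]
 [ 3.120e+02  1.820e+02  5.663e-01  3.570e-02]
 [ 3.600e+02  1.790e+02  5.731e-01 -1.253e-01]]
top [437. 144.] [428 133  20  25 126] [86. 76. 67.] [ 0.686 -0.391  0.03 ]
top [450. 143.] [446 140   8   8  35] [100.  87.  75.] [ 0.69  -0.436  0.03 ]
top [451. 150.] [445 145  13  10  55] [112.  98.  84.] [ 0.666 -0.44   0.03 ]
top [454. 163.] [429 147  45  31 501] [102.  88.  76.] [ 0.62  -0.446  0.03 ]
top [443. 179.] [410 155  70  53 740] [99. 85. 73.] [ 0.565 -0.406  0.03 ]
top [257. 165.] [236 164  40   4  47] [133. 141. 145.] [0.627 0.22  
[... 6541 characters left out ...]
3 17 22 20 18 22 19 14 15 15 14  9 25 25
 8 14 19 21 23 11 10 12 11 23 21 23 25 25 25 25 18 15 14  9 24 25
 8 14 15 13 12 12  8 10  9 18 23 25 25 25 25 25 25 15 15  9 25 25
 8 14 15 15 15 15 15 11  8 22 25 25 25 24 24 24 25 16 15  8 24 25
 8 14 15 15 15 15 15 15 13 21 24 25 25 24 23 22 25 16 15  9 23 24
 8 14 15 15 15 15 15 15 15 22 24 24 23 21 19 18 24 17 14  9 22 22
 8 14 15 15 15 15 15 15 15 19 25 23 14 19 23 25 25 16 14 10 24 24
 8 15 15 15 15 15 14 15 15 16 22 25 25 25 25 25 16 15 15  9 24 25
13 12 13 13 13 16 17 17 17 17 16 14 13 13 13 13 13 13 12  9 24 25
 8  8  8  9 16 17 15 10 11 14 17 17 12  8  8  8  8  8  8  9 22 19
12 11 11 16 17 10  6  7 10  5 10 17 17 12 11 11 11 11 11 11 20 19
```

Run:
```python
from h import *
t=look('top');s=look('scene')
T=[(c,b) for c,b,l in blobs(green(t['image']),5) if c[0]<300]; S=[(c,b) for c,b,l in blobs(green(s['image']),5) if 200<c[0]<300]
print(T,S)
for a,_ in T:
    for b,_ in S: r=tri(t,a,s,b); print(r[0].round(4),round(r[1],4))
print('rim scene', proj(s,[[.453,.273,.097],[.611,.273,.097],[.611,.152,.097],[.453,.152,.097]]).round(1).tolist())
q=s['image'].astype(int); g=q.mean(2); 
print('roof edge',proj(s,[[.445,.283,.111],[.625,.283,.111]]).round(1).tolist())
hs=cv2.cvtColor(s['image'],cv2.COLOR_RGB2HSV)
for y in range(240,300,2): print(y,' '.join(('G' if green(s['image'])[y,x] else '')+'%d'%(g[y,x]//10) for x in range(226,306,2)))
```

```text
[(array([252.03448276, 180.51724138]), array([250, 176,   6,  11,  29], dtype=int32)), (array([252.08695652, 201.86956522]), array([249, 200,   7,   5,  23], dtype=int32))] [(array([255.66233766, 259.50649351]), array([252, 254,   9,  13,  77], dtype=int32)), (array([282.17272727, 271.30909091]), array([278, 265,  11,  14, 110], dtype=int32))]
[0.5682 0.2311 0.0621] 0.0024
[0.5385 0.223  0.0418] 0.0673
[0.5216 0.2406 0.0887] 0.0649
[0.4964 0.2303 0.058 ] 0.0014
rim scene [[287.8, 280.4], [229.3, 255.4], [258.2, 223.3], [313.5, 244.6]]
roof edge [[288.3, 281.0], [221.0, 252.1]]
240 5 5 4 4 4 5 3 5 13 9 8 8 8 8 8 8 8 9 12 15 19 22 22 12 9 9 9 9 9 9 9 9 9 9 9 13 12 9 7 3
242 4 4 4 4 4 4 5 13 9 8 8 8 8 8 8 10 12 18 24 22 24 24 23 19 9 9 9 9 9 9 9 9 9 9 9 9 9 11 13 11
244 4 4 4 4 4 5 11 9 8 8 8 8 8 10 16 20 23 23 25 24 24 24 23 22 9 9 9 9 9 9 9 9 9 9 9 9 9 9 9 10
246 4 4 5 4 5 12 10 8 8 8 8 8 10 21 22 22 24 25 24 24 24 24 21 12 9 9 9 9 9 9 9 9 9 9 9 9 9 9 9 9
248 4 4 4 5 11 10 8 8 8 8 8 8 9 18 21 22 23 24 24 24 24 22 14 11 9 9 9 9 9 9 9 9 9 9 9 9 9 9 9 9
250 4 4 5 10 10 8 8 8 8 8 8 8 9 15
[... 2187 characters left out ...]
 8 8 8 7 10 10
288 23 23 23 24 23 23 23 23 23 23 23 23 23 23 23 23 23 23 23 23 23 23 23 23 23 23 23 22 13 9 9 8 8 8 8 8 7 7 10 10
290 23 23 23 23 23 23 23 23 23 23 23 23 23 23 23 23 23 23 23 23 23 23 23 23 23 23 23 15 9 9 9 8 8 8 9 7 6 7 10 10
292 23 23 23 23 23 23 23 23 23 23 23 23 23 23 23 23 23 23 23 23 23 23 23 23 23 23 16 10 9 9 9 8 8 8 8 6 6 6 9 10
294 23 23 23 23 23 23 23 23 23 23 23 23 23 23 23 23 23 23 23 23 23 23 23 23 23 19 11 9 9 9 9 8 8 9 10 6 6 6 7 10
296 23 23 23 23 23 23 23 23 23 23 23 23 23 23 23 23 23 23 23 23 23 23 23 23 22 13 8 9 9 9 8 8 9 9 10 7 6 7 14 15
298 23 23 23 23 23 23 23 23 23 23 23 23 23 23 23 23 23 23 23 23 23 23 23 23 15 12 8 7 7 8 10 9 10 10 10 10 8 12 16 11
```

Run:
```python
from h import *
t=look('top');s=look('scene')
for a in((238.5,198.5),(240,197)):
  for b in((264,271.5),(268,273),(272,274.5)):
    r=tri(t,a,s,b); print(a,b,r[0].round(4),round(r[1],4))
print('rim line top',proj(t,[[.48,.269,.097],[.52,.269,.097],[.6,.269,.097],[.52,.273,.097]]).round(1).tolist())
g=t['image'].astype(int).mean(2)
for y in range(182,208): print(y,' '.join('%3d'%g[y,x] for x in range(228,262)))
print('scene')
g=s['image'].astype(int).mean(2)
for y in range(262,282): print(y,' '.join('%3d'%g[y,x] for x in range(250,284)))
```

```text
(238.5, 198.5) (264, 271.5) [0.5091 0.2714 0.092 ] 0.0128
(238.5, 198.5) (268, 273) [0.5052 0.27   0.089 ] 0.0033
(238.5, 198.5) (272, 274.5) [0.5011 0.2686 0.0863] 0.0063
(240, 197) (264, 271.5) [0.5139 0.2673 0.0854] 0.0103
(240, 197) (268, 273) [0.5099 0.2659 0.0824] 0.0007
(240, 197) (272, 274.5) [0.5058 0.2645 0.0797] 0.009
rim line top [[238.1, 205.4], [238.2, 193.0], [238.5, 168.5], [236.9, 193.0]]
182 237 237 236 230 187 139 164 159 135 104  81  81 114 140 149 148 147 147 148 147 141 114 101  98 101 151 240 178 148 214 238 241 245 237
183 237 236 236 230 187 142 153 151 134 103  81  80 112 141 149 147 147 148 150 148 128 101  93  94 100 219 221 172 192 231 242 245 245 248
184 237 236 236 231 192 152 162 153 133 102  81  81 114 141 146 148 147 149 148 148 128  93  82  91 133 230 187 180 221 235 241 242 243 247
185 237 237 237 230 197 171 200 182 133 102  81  80 119 143 148 149 148 148 148 153 143 100  83  88 173 217 179 194 227 240 241 233 244 247
186 238 237 237 230 195 171 203 188 136 102  81  81 127 149 149 148 148 153 171 173 178 147 108  88 165 222 209 212 228 235 236 235
[... 5054 characters left out ...]

277 237 237 237 237 237 237 237 237 238 239 239 240 240 240 240 240 239 239 237 236 227 213 213 176 168 179 130  91  80  75  73  73  74  77
278 238 237 237 237 236 236 237 237 238 238 239 240 240 240 240 240 239 239 239 239 239 239 240 222 215 187 147 126 115  93  80  79  91 110
279 238 236 236 236 236 236 237 237 238 238 239 239 240 239 239 238 239 238 238 239 240 241 241 240 241 228 215 184 153 130 118 110 118 138
280 237 236 236 236 236 237 237 237 238 238 238 238 238 239 239 239 239 239 239 240 240 240 240 240 240 239 241 227 206 184 160 146 141 142
281 237 236 237 237 237 238 238 238 238 237 237 238 238 238 238 239 239 240 240 239 239 239 239 239 239 240 241 239 236 227 211 187 162 153
```

>>> send_rows(moves="0 0 0 0 -0.3 -0.2 -0.3; 0 0 0 0 -0.6 -0.2 -0.3; 0 0 0 0 -0.9 -0.2 -0.3; 0 0 0 0 -1 -0.2 -0.3; 0 0 0 0 -1 -0.2 -0.3", newtons=60)

```text
time: 42.42
eef_pos: [0.5044, -0.1013, 0.2395]
tcp_rot: [0.999, 0.032, -0.0, -0.002]
contact_force: [0.1, -0.2, 0.6]
opening: 0.349
finger_force: 0.0
```

>>> send_rows(moves="0 0 0.02 0 -0.3 0 0.2; 0 0 0.04 0 -0.6 0 0.2; 0 0 0.069 0 -0.9 0 0.2; 0 0 0.069 0 -1 0 0.2; 0 0 0.069 0 -1 0 0.2; 0 0 0.069 0 -1 0 0.2")

```text
time: 43.18
eef_pos: [0.4933, 0.0946, 0.2404]
tcp_rot: [0.983, -0.186, -0.001, -0.001]
contact_force: [-0.4, -0.4, -0.4]
opening: 0.603
finger_force: 0.0
```

Run:
```python
from h import *
st=ctrl.get_state();print(st['eef_pos'],st['opening'])
rows([((.4155,.2182,.2),down(-111.6),.2),((.4155,.2182,.109),down(-111.6),.2)])
```

```text
[0.4932952  0.09460038 0.24041394] 0.6029436458199796
-0.0003 0.0002 0.0004 -0.5878 -0.4325 0.2039 0.2; -0.0003 0.0002 0.0004 -0.5871 -0.4315 0.6589 0.2
```

>>> send_rows(moves="0 0 0 -0.3 -0.2 0 0.2; 0 0 0 -0.588 -0.432 0.1 0.2; 0 0 0 -0.588 -0.432 0.2 0.2; 0 0 0 -0.588 -0.432 0.4 0.2; 0 0 0 -0.588 -0.432 0.55 0.2; 0 0 0 -0.588 -0.432 0.659 0.2; 0 0 0 -0.588 -0.432 0.659 0.2; 0 0 0 -0.588 -0.432 0.659 -1; 0 0 0 -0.588 -0.432 0.659 -1; 0 0 0 -0.588 -0.432 0.659 -1; 0 0 0 -0.588 -0.432 0.659 -1; 0 0 0 -0.588 -0.432 0.659 -1", newtons=60)

```text
time: 44.68
eef_pos: [0.4163, 0.2187, 0.1111]
tcp_rot: [0.983, -0.185, 0.001, -0.001]
contact_force: [-1.4, -4.8, 7.0]
opening: 0.145
finger_force: 60.4
```

Run:
```python
from h import *
st=ctrl.get_state();p=st['eef_pos'];print(p,st['contact_force'],st['wrist_torque'])
y=R.from_quat(st['tcp_rot']).as_matrix()[:,1];f=np.degrees(np.arctan2(y[1],y[0]));print(f)
rows([(p+[0,.04*np.radians(a),0],down(f+a),-1) for a in range(10,111,10)])
```

```text
[0.41628658 0.21874511 0.1111036 ] [-1.44540594 -4.75398068  6.97453471] [-0.74032138  0.30950195  0.21197141]
-111.34757111623342
-0.0003 -0.0003 -0.0278 -0.0127 -0.0325 0 -1; -0.0003 -0.0003 -0.0556 -0.0254 -0.065 0.0001 -1; -0.0003 -0.0003 -0.0833 -0.0381 -0.0975 0.0001 -1; -0.0002 -0.0003 -0.1111 -0.0508 -0.13 0.0002 -1; -0.0002 -0.0004 -0.1389 -0.0635 -0.1626 0.0002 -1; -0.0002 -0.0004 -0.1667 -0.0762 -0.1951 0.0003 -1; -0.0001 -0.0004 -0.1944 -0.0889 -0.2276 0.0003 -1; -0.0001 -0.0004 -0.2222 -0.1017 -0.2601 0.0004 -1; -0.0001 -0.0004 -0.25 -0.1144 -0.2926 0.0004 -1; -0 -0.0005 -0.2778 -0.1271 -0.3251 0.0005 -1; 0 -0.0005 -0.3056 -0.1398 -0.3576 0.0005 -1
```

>>> send_rows(moves="0 0 -0.0278 -0.0127 -0.0325 -0.01 -1; 0 0 -0.0556 -0.0254 -0.065 -0.01 -1; 0 0 -0.0833 -0.038 -0.0975 -0.01 -1; 0 0 -0.1111 -0.051 -0.13 -0.01 -1; 0 0 -0.1389 -0.0635 -0.1626 -0.01 -1; 0 0 -0.1667 -0.076 -0.195 -0.01 -1; 0 0 -0.1944 -0.089 -0.2276 -0.01 -1; 0 0 -0.2222 -0.102 -0.26 -0.01 -1; 0 0 -0.25 -0.1144 -0.2926 -0.01 -1; 0 0 -0.2778 -0.127 -0.325 -0.01 -1; 0 0 -0.3056 -0.14 -0.3576 -0.01 -1")

```text
time: 46.05
eef_pos: [0.4163, 0.2972, 0.1112]
tcp_rot: [0.715, 0.699, 0.003, -0.001]
contact_force: [3.9, 2.3, -5.9]
opening: 0.147
finger_force: 59.3
```

Run:
```python
from h import *
st=ctrl.get_state();p=st['eef_pos'];print(p,st['contact_force'],st['wrist_torque'],st['opening'])
y=R.from_quat(st['tcp_rot']).as_matrix()[:,1];f=np.degrees(np.arctan2(y[1],y[0]));print(f)
rows([(p+[0,.04*np.radians(a),0],down(f+a),-1) for a in [10,20,30,40,50,60,70,80,86,90-f,91-f]])
```

```text
[0.41634988 0.29717539 0.11123559] [ 3.91087316  2.27473586 -5.87264196] [ 0.25584093 -0.53307864 -0.33926784] 0.14663943497512064
-1.252870182747398
0.0005 -0.001 -0.0278 0.0349 -0.0008 0.0002 -1; 0.0006 -0.0009 -0.0556 0.0698 -0.0015 0.0004 -1; 0.0007 -0.0009 -0.0833 0.1047 -0.0023 0.0007 -1; 0.0008 -0.0008 -0.1111 0.1396 -0.0031 0.0009 -1; 0.0008 -0.0007 -0.1389 0.1745 -0.0038 0.0011 -1; 0.0009 -0.0007 -0.1667 0.2094 -0.0046 0.0013 -1; 0.001 -0.0006 -0.1944 0.2443 -0.0053 0.0015 -1; 0.0011 -0.0005 -0.2222 0.2792 -0.0061 0.0017 -1; 0.0011 -0.0005 -0.2389 0.3001 -0.0066 0.0019 -1; 0.0011 -0.0004 -0.2535 0.3185 -0.007 0.002 -1; 0.0011 -0.0004 -0.2563 0.3219 -0.007 0.002 -1
```

>>> send_rows(moves="0 0 -0.0278 0.035 -0.001 0 -1; 0 0 -0.0556 0.07 -0.0015 0 -1; 0 0 -0.0833 0.105 -0.002 0 -1; 0 0 -0.1111 0.14 -0.003 0 -1; 0 0 -0.1389 0.1745 -0.004 0 -1; 0 0 -0.1667 0.2094 -0.0046 0 -1; 0 0 -0.1944 0.2443 -0.0053 0 -1; 0 0 -0.2222 0.279 -0.006 0 -1; 0 0 -0.2389 0.3 -0.0066 0 -1; 0 0 -0.2535 0.3185 -0.007 0 -1; 0 0 -0.257 0.323 -0.007 0 -1; 0 0 -0.257 0.323 -0.007 0 -1")

```text
time: 47.55
eef_pos: [0.4162, 0.3586, 0.1112]
tcp_rot: [-0.007, 1.0, -0.0, -0.0]
contact_force: [2.8, -6.2, -1.4]
opening: 0.147
finger_force: 64.0
```

Run:
```python
from h import *
st=ctrl.get_state();p=st['eef_pos'];print(p,st['contact_force'],st['wrist_torque'],st['opening'])
y=R.from_quat(st['tcp_rot']).as_matrix()[:,1];f=np.degrees(np.arctan2(y[1],y[0]));print(f)
```

```text
[0.41615621 0.35862702 0.1112088 ] [ 2.79694435 -6.21695481 -1.36484421] [-1.33149978 -0.47279133 -1.22563915] 0.14676370170100408
90.76860162248542
```

>>> send_rows(moves="0 0 0.001 0 0 0 -1; 0 0 0.001 0 0 0 0.3; 0 0 0.001 0 0 0 0.3; 0 0 0.001 0 0 0 0.3; 0 0 0.001 0 0 -0.3 0.3; 0 0 0.001 0 0 -0.6 0.3; 0 0 0.001 0 -0.3 -0.8 0.3; 0 0 0.001 0 -0.7 -0.9 0.3; 0 0 0.001 0 -1 -0.9 0.3; 0 0 0.001 0 -1 -0.9 0.3")

```text
time: 48.8
eef_pos: [0.4196, 0.1582, 0.2924]
tcp_rot: [-0.005, 1.0, 0.002, 0.001]
contact_force: [-0.3, 1.2, -0.1]
opening: 0.65
finger_force: 0.0
```

>>> send_rows(moves="0 0 0 -0.2 -0.3 0 0.3; 0 0 0 -0.4 -0.6 0 0.3; 0 0 0 -0.4 -0.9 0 0.3; 0 0 0 -0.4 -1 0 0.3; 0 0 0 -0.4 -1 0 0.3")

```text
time: 49.42
eef_pos: [0.5023, -0.0406, 0.2906]
tcp_rot: [-0.005, 1.0, 0.002, 0.0]
contact_force: [-0.1, 0.6, -0.9]
opening: 0.651
finger_force: 0.0
```

Run:
```python
from h import *
t=look('top','t9');s=look('scene','s9')
for n,d in(('top',t),('scene',s)):
    a=cv2.imread(f'pics/{n}0.png').astype(int); df=abs(a-d['image'][:,:,::-1].astype(int)).max(2)>50
    for c,b,l in blobs(df,20):
        P=onz(d,c,.03)[0]
        if .3<P[0]<.75 and -.5<P[1]<.5: print(n,c.round(),b,d['image'][l].mean(0).round(),P.round(3))
w=s['image'].astype(int);a=cv2.imread('pics/scene0.png')[:,:,::-1].astype(int)
print('knob region diff',abs(w-a)[290:345,255:310].mean(), 'hood',abs(w-a)[250:290,210:250].mean())
print(ctrl.get_state()['eef_pos'],ctrl.get_state()['time'])
```

```text
top [337. 183.] [ 304  136   68   88 3499] [100.  89.  78.] [ 0.559 -0.046  0.03 ]
top [311. 173.] [308 166   7  16  40] [112.  97.  83.] [0.595 0.039 0.03 ]
top [368. 198.] [363 191  10  15  94] [176. 177. 179.] [ 0.507 -0.148  0.03 ]
top [410. 204.] [401 195  18  18 251] [24. 23. 24.] [ 0.485 -0.286  0.03 ]
top [437. 204.] [429 196  18  18 247] [23. 23. 24.] [ 0.48 -0.38  0.03]
top [290. 214.] [288 203   4  22  51] [173. 176. 171.] [0.458 0.109 0.03 ]
top [438. 230.] [430 221  18  18 248] [23. 23. 24.] [ 0.396 -0.378  0.03 ]
scene [378. 157.] [370 151  18  14 202] [27. 28. 29.] [ 0.476 -0.356  0.03 ]
scene [402. 164.] [393 157  19  15 215] [27. 28. 29.] [ 0.393 -0.354  0.03 ]
scene [367. 171.] [358 164  19  15 225] [27. 27. 29.] [ 0.48  -0.264  0.03 ]
scene [344. 190.] [336 187  17   7  68] [161. 166. 169.] [ 0.505 -0.145  0.03 ]
scene [326. 191.] [319 188  14   6  39] [134. 138. 141.] [ 0.552 -0.116  0.03 ]
scene [338. 201.] [320 195  38  13  91] [205. 211. 215.] [ 0.5   -0.091  0.03 ]
scene [341. 197.] [335 195  13   5  26] [137. 140. 144.] [ 0.5   -0.111  0.03 ]
scene [356. 199.] [349 197  14   7  43] [137. 140. 143.] [ 0.456 -0.121  0.03 ]
scene [321. 227.] [294 210  49  38 721] [124. 127. 129.] [0.495 0.031 0.03 ]
scene [324. 234.] [323 231   4   6  20] [214. 218. 221.] [0.475 0.048 0.03 ]
knob region diff 1.6999449035812673 hood 1.9135416666666667
[ 0.50203163 -0.03838458  0.29068512] 49.525
```

```bash
python3 -c "
from plant import ctrl
print(ctrl.sign_off())"
```

```text
the job is handed in; nothing more can be done
None
```

I handed the job in after about 50 s of robot time: all three reachable tins and both jars were tipped into the waste box with nothing missed, the tray is back flat on its mat within an estimated 15 mm of the middle (the exact spot could not be seen), the box is wound home against its stop, and the timer and bottle were not moved; I left a fourth tin-like object about 1.1 m away, beyond the arm's reach, as a look-alike.

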